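# Refit a gearmotor on its lipped track and close the keeper

### The job

Put the gearmotor back on its track: enter its flat foot at the track's open end so that it runs beneath both lips (it only fits one way round, the broad flange of the foot under the broad lip), and slide it fully home against the end stop. Then swing the keeper bar shut across the open end behind it, let go, and leave the coil, the pulley and the wrench where they are.

Things in the scene. Friction and masses are not known exactly. Their poses are not given: they have to be found in the camera images.
- gearmotor: Loose gearmotor, 0.55-0.9 kg, 141 mm long, 87 high, upright on a flat steel foot. Origin: centre of the foot's underside; +x is the way in (round motor ahead), z up. Foot x -50..50, y -38..38, 8 mm thick, front corners cut 10 mm at 45 deg. Neck off-centre: y -27..9, x -40..40, up to z 26. So, from above, the foot's flange is broad (29 mm) on its +y side and narrow (11 mm) on its -y side.
- gearmotor_grip (a point): Centre of the flat-sided grey gearbox on the neck, at (10, -9, 55) mm from the gearmotor's origin. Gearbox: x -20..40, y -34..16 (50 mm wide), z 26..84. Good to grip from above with the fingers closing along the gearmotor's y. The round motor, 44 mm across, is ahead of it (x 40..91, axis at z 56).
- track: Steel track fixed to the slab. Origin: centre of its underside; +x is the way in, z up. Floor 6 mm thick, x -110..64, y -50..50 mm; x -110..-52 is an open porch. Channel x -52..52 between side walls (inner faces y +-40, outer +-50), end stop face at x 52. Over it two lips, underside 10.5 and top 15.5 mm above the floor: broad one on the +y side in to y 12, narrow one on the -y side in to y -30.
- track_mouth (a point): Centre of the open end of the channel, on the floor: at (-52, 0, 6) mm in the track frame. The foot has 2 mm play on each side and 2.5 mm below the lips; the neck goes in the 42 mm slot between the lips (y -30..12).
- track_home (a point): Where the gearmotor's origin lies when it is fully home with its foot against the end stop: (2, 0, 6) mm in the track frame, axes as the track's.
- keeper (a joint): Angle (rad) of the keeper, a flat bar 112 by 14 by 10 mm, 3 mm above the track's floor, on an upright pivot at (-60, 62) mm in the track frame. 0 = shut against a stop, across the open end, pointing to the track's -y; grows clockwise seen from above: at pi/2 it points to the track's -x; limit 2.4. Turns with slight friction, stays where left. Shuts only if the foot is within about 5 mm of home.
- keeper_post (a point): Upright round steel post on the keeper's end to move it by, 14 mm across, 95 mm from the pivot, from 19 to 71 mm above the slab. This point: on its axis, 15 mm below its top (56 mm above the slab). Keeper shut: at (-60, -33) mm in the track frame.
- coil: Bystander: round copper-coloured coil, 92 mm across, 34 mm high, origin at centre of underside.
- pulley: Bystander: aluminium pulley, 90 mm across, 40 mm high, origin at centre of underside.
- wrench: Bystander: steel wrench, 190 mm long, lying flat along its x.
There are look-alikes about, which are no part of the job. What is shaped like the gearmotor but green, pink or turquoise is not meant.

How it is judged (in metres and radians):
On the way, in this order (a step that is already met when the one before it is completed fails the run):
1. the foot has entered the open end, flat beneath the lips, the right way round (x of gearmotor in the frame of track between -0.075 and -0.02 m and y of gearmotor in the frame of track between -0.005 and 0.005 m and z of gearmotor in the frame of track between 0.003 and 0.0105 m and angle between the x axis of gearmotor and the x axis of track, either way round below 0.08 rad and angle between gearmotor's own z axis and vertical below 0.06 rad), for 0.05 s.
2. the gearmotor is fully home against the end stop, the keeper still open (x of gearmotor in the frame of track between -0.004 and 0.006 m and y of gearmotor in the frame of track between -0.005 and 0.005 m and z of gearmotor in the frame of track between 0.003 and 0.0105 m and angle between the x axis of gearmotor and the x axis of track, either way round below 0.08 rad and angle between gearmotor's own z axis and vertical below 0.06 rad and value of joint keeper above 0.3 rad), for 0.2 s.
At the end, for the whole second after the job is handed in: The gearmotor sits in the track beneath both lips, within 6 mm of fully home along the track, 5 mm sideways and 4.5 mm in height, aligned with the track within 0.08 rad and upright within 0.06 rad, at rest, and the keeper is within 0.1 rad of shut (x of gearmotor in the frame of track between -0.004 and 0.006 m and y of gearmotor in the frame of track between -0.005 and 0.005 m and z of gearmotor in the frame of track between 0.003 and 0.0105 m and angle between the x axis of gearmotor and the x axis of track, either way round below 0.08 rad and angle between gearmotor's own z axis and vertical below 0.06 rad and value of joint keeper below 0.1 rad and linear speed of gearmotor below 0.02 m/s); the robot touches nothing.
It fails at once if the coil is shifted by more than 30 mm (distance of coil from where it was at the start of the episode above 0.03 m).
It fails at once if the pulley is shifted by more than 30 mm (distance of pulley from where it was at the start of the episode above 0.03 m).
It fails at once if the wrench is shifted by more than 30 mm (distance of wrench from where it was at the start of the episode above 0.03 m).
It also fails if it takes over 61 s, if anything falls off the work surface, if the arm or the gripper's body presses on something with over 40 N, if the wrist force passes 120 N, or if a joint passes its speed limit or range.

### The arm

A 6-joint arm with a two-finger parallel gripper is mounted at the origin on the work surface. World frame = base frame: x ahead of the robot, y to its left, z up, the work surface at z = 0. Lengths are in m, angles in degrees, forces in N, time in s.
With the tool pointing down it reaches from about 0.35 to 0.775 m from the base axis. Payload 7.3 kg.
Tool frame: the origin (TCP) lies at the very end of the fingers, on their centre line; the grasp point (between the pads) lies 19 mm behind it; z points along the fingers, y is the direction in which the jaws open and shut (so a half turn about z gives the same grasp; the last joint's range is limited). The gripper opens to 92 mm and grips with 3 to 60 N. Pads are 19 mm wide; open, the fingers measure 130 mm over their backs; the gripper's body (75 mm by 190 mm) begins 47 mm behind the grasp point.
Start: joints at [-74.599, 19.595, 87.324, -0, 73.075, -8.365], TCP at [0.212, -0.48, 0.203] pointing down, gripper open.
Joint ranges: [-145.02, 145.02], [-44.19, 115.74], [2.07, 154.8], [-57.11, 237.11], [16.16, 152.29], [-177.93, 177.93]. Speed limits (degrees/s): [147.25, 147.25, 180, 180, 180, 180].

### API

Orientations are given as a 3x3 rotation matrix whose columns are the frame's x, y, z axes.
In Python, from bench import robot, imaging gives the robot as it stands. The module is installed in compiled form; this text tells all that it offers.
- The arm moves only by the tool send_rows, never from a script. Its argument "commands" is text: rows parted by semicolons, each of 7 numbers parted by spaces: the shift along the world's x, y, z in mm, then the turn, a rotation vector about the world's x, y, z in degrees, then the opening, from -1 (shut) to 1 (fully open). In form: dx dy dz ax ay az gripper; .... A call has exactly 10 rows; each row is the pose to reach, as a shift and turn from the pose measured when the call began; what a row does not reach only later rows make up. A row lasts 1/12 s, in which the tool goes at most 41.7 mm and 7.16 degrees, less where a joint would pass 70% of its speed; a pose out of reach is approached as far as the arm can. A call with a gripper value outside its range is refused whole. The fingers move at their own pace and stop on an object; "grip_force" is the grip in N (left out, the last holds). Time passes only in rows, so rows that repeat a pose let the fingers close, or fill a call up. It gives the time, the measured TCP pose, the force and the opening at its end, in the units of the state.
- robot.state(): the state, without advancing time (a new reading comes with each control period).
- imaging.capture(name): name is "side" or "top" or "wrist"; returns the picture (384x512x3 uint8, blue, green, red); there is no depth.
- imaging.calibration(name): a dict with "mtx" (3x3 intrinsics, pixels), "k1" (the pictures are not rectified: a ray, as slopes to the right and down, at radius r is drawn at 1 + k1 r^2 times it, then the intrinsics apply), "R" (3x3) and "t" (3): a world point X has camera coordinates R X + t. Camera axes: x right, y down, z forward; pixel columns grow to the right and rows downward; lengths in m; the calibration is good to about 2 mm. A picture is of the moment at which its call begins: read the wrist's pose just before it. calibration takes no time and is no camera call; for the wrist camera it gives the pose at the moment of the call.
- robot.sign_off(): hands the job in, once; it reports no verdict.
The state is a dict: "time_s": time; "q": joint angles; "qvel": joint speeds; "joint_torque": joint torques, N m; "tcp_pos": TCP position; "tool_rot": TCP orientation; "contact_force": force on the tool from outside, world axes, zero at the start; "moment": the same for the moment, N m; "gripper_width": finger opening in m.
Only numpy, scipy, OpenCV 4.12 (cv2) and the standard library are available. Lean on these libraries where they do the work, as an engineer would, in place of code of your own. Each camera call takes 0.05 s, during which the arm holds its last target.

## Working session

There is one attempt and no reset: what is moved stays moved. The work goes in short steps, Python scripts to look and compute and a tool call to move; the robot and the scene stay as the last step left them, time stands still between calls to the robot, and variables do not carry over. Pictures are saved under pics/ and viewed, and the job is handed in when it is done.

Besides the shell and the picture viewer there is one more tool, called after ">>>" by a JSON object that holds its "api" and its "payload", one argument or row to a line. send_rows: Moves the arm, as the interface text tells. Its arguments: {"type":"object","properties":{"commands":{"type":"string"},"grip_force":{"type":"number"}},"required":["commands"]}

```bash
mkdir -p pics
python3 - <<'E'
from bench import robot, imaging
import cv2
s=robot.state(); print(s['time_s'],s['tcp_pos'],s['gripper_width'])
for n in ['side','top','wrist']:
    c=imaging.calibration(n); print(n,c)
    cv2.imwrite(f'pics/{n}0.png',imaging.capture(n))
E
```

```text
0.0 [ 0.21146513 -0.48005693  0.20214595] 0.09188693901637196
side {'mtx': array([[425.57168303,   0.        , 256.77437498],
       [  0.        , 425.57168303, 188.73524382],
       [  0.        ,   0.        ,   1.        ]]), 'k1': -0.02977262115720478, 'R': array([[-0.85421169, -0.5197076 ,  0.01504656],
       [-0.28837894,  0.44951362, -0.84544373],
       [ 0.4326199 , -0.72652703, -0.53385251]]), 't': array([0.41240124, 0.22538824, 0.91723131])}
top {'mtx': array([[467.97230989,   0.        , 253.59451387],
       [  0.        , 467.97230989, 190.01237972],
       [  0.        ,   0.        ,   1.        ]]), 'k1': -0.07069690845676611, 'R': array([[ 0.01511107, -0.99984271,  0.00928545],
       [-0.99263281, -0.01611732, -0.12008474],
       [ 0.12021551, -0.00740243, -0.99272022]]), 't': array([-0.05028415,  0.51986402,  1.23798238])}
wrist {'mtx': array([[300.93114861,   0.        , 255.47756817],
       [  0.        , 300.93114861, 190.27494423],
       [  0.        ,   0.        ,   1.        ]]), 'k1': -0.05541799969507623, 'R': array([[ 0.40260097, -0.91537339, -0.002003  ],
       [-0.88521123, -0.38989024,  0.25374529],
       [-0.23305263, -0.10038502, -0.967269  ]]), 't': array([-0.52375378, -0.03138552,  0.39022227])}
```

View pics/top0.png

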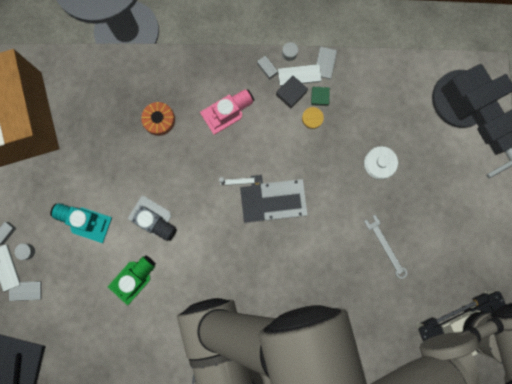

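View pics/side0.png

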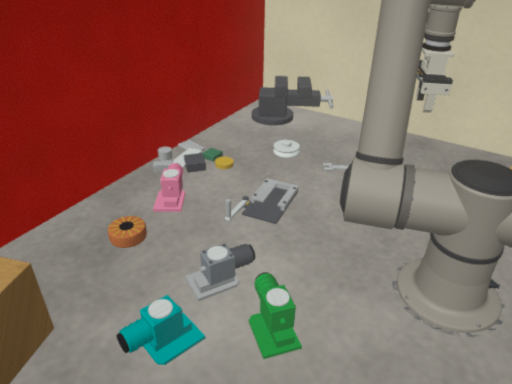

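View pics/wrist0.png

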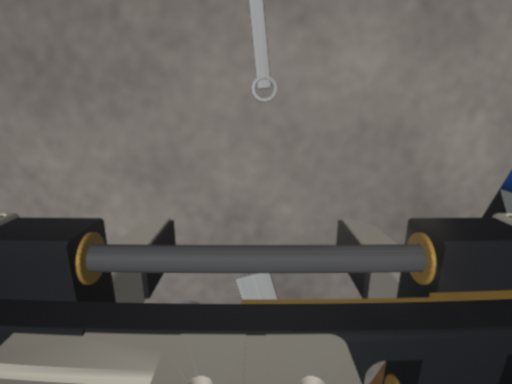

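Run:
```python
import cv2
a=cv2.imread('pics/top0.png')
cv2.imwrite('pics/c1.png',cv2.resize(a[165:235,210:320],None,fx=7,fy=7,interpolation=cv2.INTER_CUBIC))
cv2.imwrite('pics/c2.png',cv2.resize(a[185:250,115:190],None,fx=9,fy=9,interpolation=cv2.INTER_CUBIC))
b=cv2.imread('pics/side0.png')
cv2.imwrite('pics/c3.png',cv2.resize(b[170:300,180:310],None,fx=4.5,fy=4.5,interpolation=cv2.INTER_CUBIC))
```

```text
(no output)
```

View pics/c1.png

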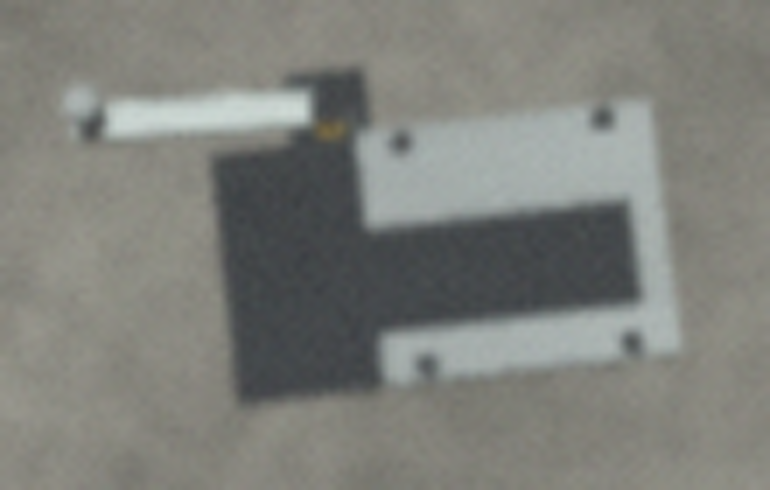

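View pics/c2.png

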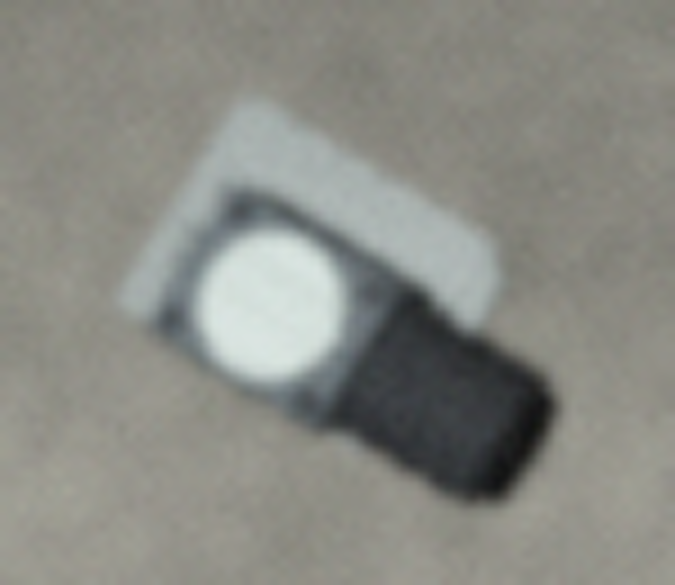

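View pics/c3.png

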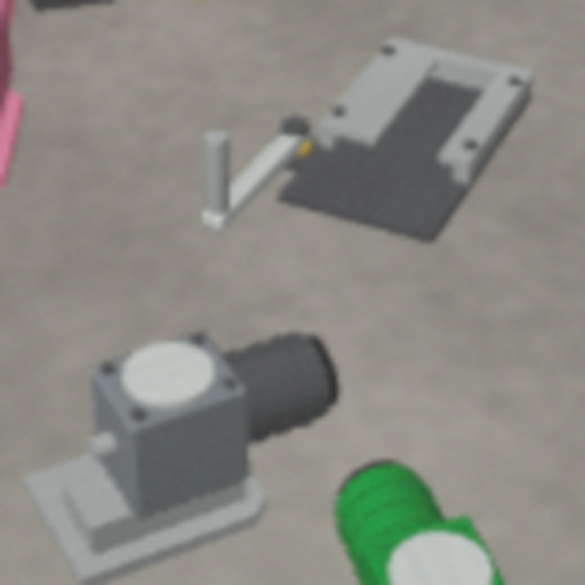

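```bash
cat > h.py <<'E'
import numpy as np
from scipy.optimize import least_squares
def proj(c,X):
    X=np.atleast_2d(X); p=X@np.array(c['R']).T+c['t']; s=p[:,:2]/p[:,2:]
    r2=(s**2).sum(1,keepdims=True); s=s*(1+c['k1']*r2)
    m=c['mtx']; return np.c_[m[0,0]*s[:,0]+m[0,2],m[1,1]*s[:,1]+m[1,2]]
def pose(p,X,z0=0):
    X=np.array(X,float)/1000; c,s=np.cos(p[2]),np.sin(p[2])
    return np.c_[p[0]+c*X[:,0]-s*X[:,1],p[1]+s*X[:,0]+c*X[:,1],X[:,2]+z0]
def fit(obs,p0):
    """obs: list of (cal, pts(mm), px)"""
    f=lambda p:np.concatenate([(proj(c,pose(p,X))-np.array(u)).ravel() for c,X,u in obs])
    r=least_squares(f,p0,loss='soft_l1',f_scale=1.0); return r.x,[np.round(proj(c,pose(r.x,X))-np.array(u),1).tolist() for c,X,u in obs]
def crop2px(pts,f,ox,oy): return (np.array(pts,float)+.5)/f-.5+[ox,oy]
def onplane(c,uv,z):
    m=c['mtx'];d=np.array([(uv[0]-m[0,2])/m[0,0],(uv[1]-m[1,2])/m[1,1]]);s=d.copy()
    for _ in range(20): s=d/(1+c['k1']*(s@s))
    R=np.array(c['R']);v=R.T@np.r_[s,1];o=-R.T@c['t'];return o+v*(z-o[2])/v[2]
E
python3 - <<'E'
from h import *
from bench import imaging
T=imaging.calibration('top');S=imaging.calibration('side')
tx=[(64,50,21.5),(64,-50,21.5),(-52,50,21.5),(-52,-50,21.5),(-52,12,21.5),(-52,-30,21.5),(52,12,21.5),(52,-30,21.5),(-110,50,6),(-110,-50,6)]
tu=crop2px([(652,98),(680,350),(355,135),(383,385),(368,230),(380,330),(628,203),(640,300),(213,157),(240,403)],7,210,165)
sx=[(64,50,21.5),(64,-50,21.5),(-110,50,6),(-110,-50,6),(-52,12,21.5)]
su=crop2px([(395,38),(533,70),(278,195),(433,240),(370,143)],4.5,180,170)
for o in ([(T,tx,tu)],[(S,sx,su)],[(T,tx,tu),(S,sx,su)]):
    p,r=fit(o,[.4,0,-1.5]);print('track',p[:2]*1000,np.degrees(p[2]),r)
gx=[(-50,38,8),(-50,-38,8),(40,38,8),(50,28,8),(-20,16,84),(-20,-34,84),(40,-34,84),(40,16,84)]
gu=crop2px([(250,98),(120,305),(490,235),(503,272),(235,190),(160,325),(325,430),(415,290)],9,115,185)
hx=[(-20,16,84),(-20,-34,84),(40,-34,84),(-50,38,8),(-50,-38,8)]
hu=crop2px([(93,372),(137,418),(248,388),(24,480),(85,578)],4.5,180,170)
for o in ([(T,gx,gu)],[(S,hx,hu)],[(T,gx,gu),(S,hx,hu)]):
    p,r=fit(o,[.4,.3,-2]);print('gear',p[:2]*1000,np.degrees(p[2]),r)
E
```

```text
track [ 497.49738744 -118.48091496] -82.5450662990964 [[[-0.4, 0.1], [0.2, 0.2], [0.1, -0.4], [0.3, 0.1], [-0.2, -0.3], [-0.1, 0.7], [0.4, -0.8], [0.6, 0.6], [-0.6, -0.5], [-0.4, 0.3]]]
track [ 497.27690575 -117.50948891] -82.89944681587784 [[[-0.7, 0.2], [0.2, 0.7], [-0.2, 0.1], [-0.2, -0.3], [1.0, -0.6]]]
track [ 497.53343121 -118.32929397] -82.67137467767515 [[[-0.5, 0.1], [0.1, 0.3], [0.0, -0.5], [0.2, 0.1], [-0.2, -0.4], [-0.2, 0.6], [0.4, -0.7], [0.6, 0.6], [-0.6, -0.6], [-0.5, 0.2]], [[-0.7, 0.1], [0.2, 0.5], [0.0, 0.0], [0.0, -0.5], [1.2, -0.7]]]
gear [447.90070611 240.48450073] -118.39443719111497 [[[-0.5, -0.6], [-0.1, 0.3], [0.8, 0.1], [0.7, 0.9], [0.1, -1.1], [-1.4, 0.7], [0.1, 0.4], [-0.1, -0.9]]]
gear [449.04290797 241.0399533 ] -118.55160813740801 [[[-0.8, -1.4], [-0.5, 2.6], [1.1, -0.3], [0.0, -0.4], [0.3, 0.4]]]
gear [448.45265688 240.80185279] -118.61585385965898 [[[-0.5, -0.9], [-0.2, -0.0], [0.7, -0.1], [0.6, 0.8], [0.0, -1.3], [-1.5, 0.4], [-0.1, 0.2], [-0.2, -1.0]], [[-0.5, -1.3], [-0.2, 2.7], [1.4, -0.3], [0.3, -0.4], [0.6, 0.4]]]
```

Run:
```python
from h import *
from bench import imaging,robot
s=robot.state();R=np.array(s['tool_rot']);print(R.round(3),s['tcp_pos'],np.degrees(np.arctan2(R[1,1],R[0,1])))
W=imaging.calibration('wrist');o=-W['R'].T@W['t'];print(R.T@(o-s['tcp_pos']),R.T@W['R'].T)
```

```text
[[ 0.915  0.403 -0.   ]
 [ 0.403 -0.915  0.001]
 [ 0.    -0.001 -1.   ]] [ 0.21150488 -0.48017705  0.20230524] -66.23515957632945
[ 0.06839681 -0.00031901 -0.18213954] [[-4.17831127e-04 -9.67224110e-01 -2.53923900e-01]
 [ 9.99999701e-01 -2.39020544e-04 -7.35041361e-04]
 [ 6.50256697e-04 -2.53924132e-01  9.67223921e-01]]
```

>>> {"api": "send_rows", "payload": {
  "commands": "20 19 0 0 0 5 1;50 48 0 0 0 12 1;80 77 0 0 0 19 1;110 106 0 0 0 26 1;140 135 0 0 0 33 1;170 164 0 0 0 40 1;200 193 0 0 0 47 1;230 222 0 0 0 54 1;260 251 0 0 0 61 1;280 272 0 0 0 67 1"
}}

```text
time_s: 0.98
tcp_pos: [0.4934, -0.2054, 0.2021]
tool_rot: [[-0.021, 1.0, -0.001], [1.0, 0.021, 0.001], [0.001, -0.001, -1.0]]
contact_force: [0.0, -0.6, 0.1]
gripper_width: 0.0921
```

>>> {"api": "send_rows", "payload": {
  "commands": "8 7 0 0 0 4 1;14 14 0 0 0 6.6 1;14 14 0 0 0 6.6 1;14 14 0 0 0 6.6 1;14 14 0 0 0 6.6 1;14 14 0 0 0 6.6 1;14 14 0 0 0 6.6 1;14 14 0 0 0 6.6 1;14 14 0 0 0 6.6 1;14 14 0 0 0 6.6 1"
}}

```text
time_s: 1.82
tcp_pos: [0.5073, -0.1917, 0.2022]
tool_rot: [[-0.135, 0.991, -0.001], [0.991, 0.135, 0.001], [0.001, -0.001, -1.0]]
contact_force: [-0.3, 0.0, 0.0]
gripper_width: 0.0919
```

Run:
```python
from h import *
from bench import imaging,robot
import cv2,pickle
s=robot.state();R=np.array(s['tool_rot']);print(s['time_s'],s['tcp_pos'],np.degrees(np.arctan2(R[1,1],R[0,1])))
c=imaging.calibration('wrist');a=imaging.capture('wrist');pickle.dump((s,c),open('w1.pkl','wb'))
cv2.imwrite('pics/w1.png',a);cv2.imwrite('pics/w1z.png',cv2.resize(a[:260,130:390],None,fx=3,fy=3,interpolation=cv2.INTER_CUBIC)[:600])
tx=[(64,50,21.5),(64,-50,21.5),(-52,50,21.5),(-52,-50,21.5),(-52,12,21.5),(-52,-30,21.5),(52,12,21.5),(52,-30,21.5),(-110,50,6),(-110,-50,6)]
print(proj(c,pose([.4975,-.1184,np.radians(-82.65)],tx)))
```

```text
1.8167 [ 0.5072832  -0.19166108  0.20220254] 7.766538452374194
[[296.3494929  161.70365458]
 [214.21813557 161.13100784]
 [300.14247606  60.37151293]
 [211.79341695  59.74965308]
 [266.5840046   59.98342435]
 [229.44345786  59.77072902]
 [265.29465601 151.60735215]
 [230.49961515 151.37684582]
 [299.98934172   9.45271074]
 [212.66393659   8.83546694]]
```

View pics/w1.png

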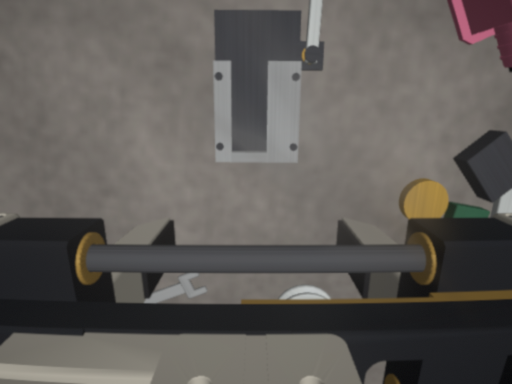

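View pics/w1z.png

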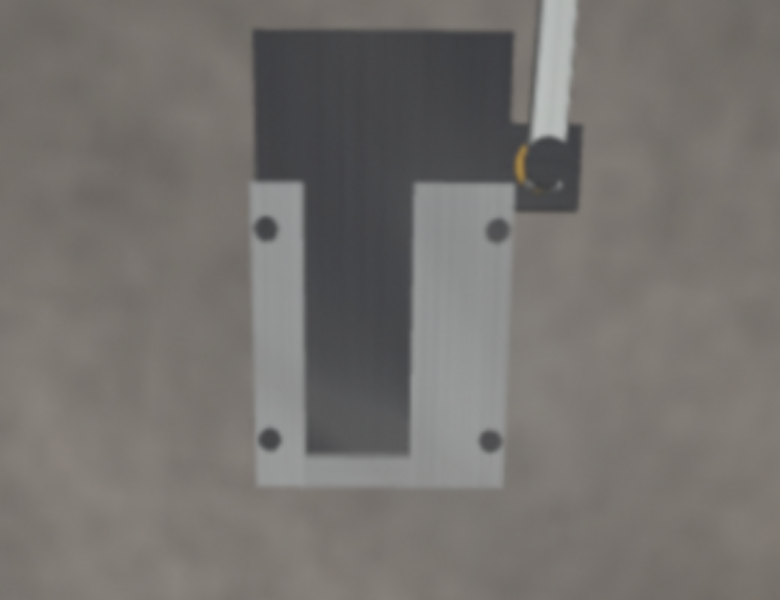

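Run:
```python
from h import *
import pickle
s,c=pickle.load(open('w1.pkl','rb'))
tx=[(64,50,21.5),(64,-50,21.5),(-52,50,21.5),(-52,-50,21.5),(-52,12,21.5),(-52,-30,21.5),(52,12,21.5),(52,-30,21.5),(-110,50,6),(-110,-50,6)]
u=crop2px([(503,487),(256,487),(514,182),(251,181),(414,182),(303,181),(410,455),(306,455),(513,31),(253,30)],3,130,0)
p,r=fit([(c,tx,u)],[.4975,-.1184,np.radians(-82.65)]);print(p[:2]*1e3,np.degrees(p[2]),r)
```

```text
[ 498.79725937 -118.56780417] -82.60651689479052 [[[0.1, -0.0], [0.3, -0.6], [0.2, 0.3], [-0.5, 0.1], [-0.0, -0.0], [-0.1, 0.1], [0.0, 0.5], [-0.1, 0.3], [0.3, -0.3], [-0.3, -0.5]]]
```

>>> {"api": "send_rows", "payload": {
  "commands": "-8 30 0 0 0 -3 1;-16 70 0 0 0 -6 1;-24 110 0 0 0 -9 1;-32 150 0 0 0 -13 1;-41 190 0 0 0 -17 1;-52 230 0 0 0 -21 1;-64 270 0 0 0 -25 1;-78 308 0 0 0 -29 1;-94 340 0 0 0 -33 1;-107 362 0 0 0 -36 1"
}}

```text
time_s: 2.7
tcp_pos: [0.3989, 0.1729, 0.2023]
tool_rot: [[0.475, 0.88, -0.0], [0.88, -0.475, 0.002], [0.002, -0.001, -1.0]]
contact_force: [-0.5, -0.1, -0.4]
gripper_width: 0.0915
```

>>> {"api": "send_rows", "payload": {
  "commands": "0 0 0 0 0 0 1;0 0 0 0 0 0 1;0 0 0 0 0 0 1;0 0 0 0 0 0 1;0 0 0 0 0 0 1;0 0 0 0 0 0 1;0 0 0 0 0 0 1;0 0 0 0 0 0 1;0 0 0 0 0 0 1;0 0 0 0 0 0 1"
}}

```text
time_s: 3.53
tcp_pos: [0.399, 0.1727, 0.2023]
tool_rot: [[0.475, 0.88, -0.0], [0.88, -0.475, 0.002], [0.001, -0.001, -1.0]]
contact_force: [-0.1, 0.6, 0.3]
gripper_width: 0.0917
```

Run:
```python
from h import *
from bench import imaging,robot
import cv2,pickle
s=robot.state();R=np.array(s['tool_rot']);print(s['time_s'],s['tcp_pos'],np.degrees(np.arctan2(R[1,1],R[0,1])))
c=imaging.calibration('wrist');a=imaging.capture('wrist');pickle.dump((s,c),open('w2.pkl','wb'))
cv2.imwrite('pics/w2.png',a);cv2.imwrite('pics/w2z.png',cv2.resize(a[:200,130:390],None,fx=3,fy=3,interpolation=cv2.INTER_CUBIC))
```

```text
3.5333 [0.39900092 0.17274087 0.20233293] -28.349487818260695
```

View pics/w2.png

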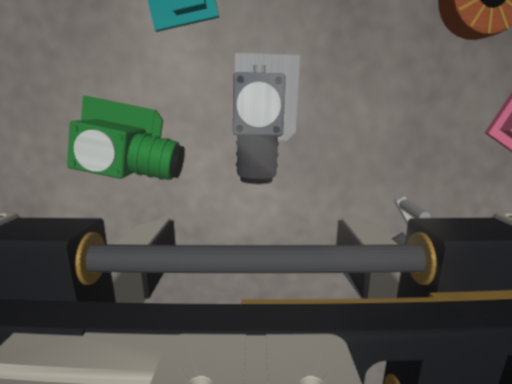

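View pics/w2z.png

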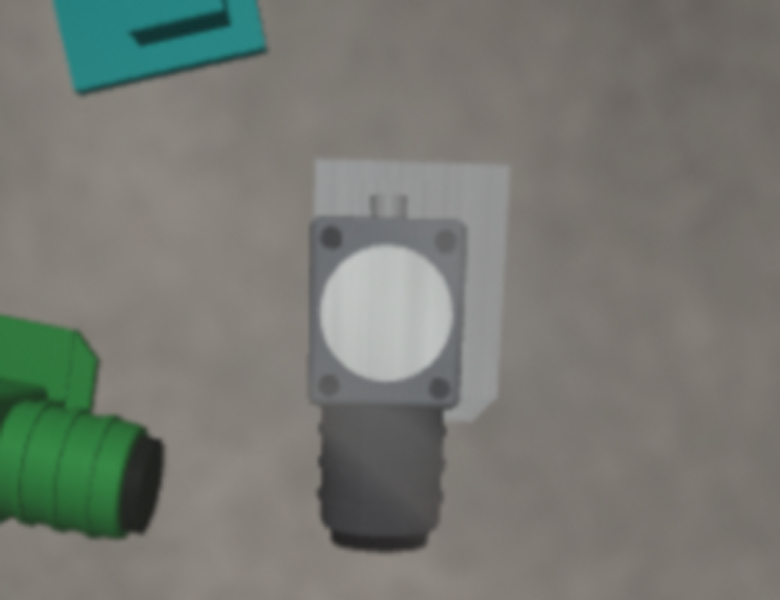

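Run:
```python
from h import *
import pickle
s,c=pickle.load(open('w2.pkl','rb'))
gx=[(-50,38,8),(-50,-38,8),(40,38,8),(50,28,8),(-20,16,84),(-20,-34,84),(40,-34,84),(40,16,84),(10,-9,84)]
u=crop2px([(509,165),(316,159),(497,398),(474,421),(467,219),(309,217),(307,404),(459,406),(386,313)],3,130,0)
p,r=fit([(c,gx,u)],[.448,.24,np.radians(-118)]);print(p[:2]*1e3,np.degrees(p[2]),r)
print(pose(p,[(10,-9,55)])*1e3)
```

```text
[449.85883074 242.33359121] -119.82279541207087 [[[0.1, -0.2], [-0.5, -0.1], [-0.0, -0.3], [-0.8, -0.0], [0.4, -0.3], [0.1, -1.1], [0.2, 0.7], [0.2, 1.3], [0.0, 0.3]]]
[[437.07753013 238.1337871   55.        ]]
```

>>> {"api": "send_rows", "payload": {
  "commands": "18 31 0 0 0 -1.3 1;38 65 0 0 0 -1.3 1;38 65 -20 0 0 -1.3 1;38 65 -50 0 0 -1.3 1;38 65 -80 0 0 -1.3 1;38 65 -110 0 0 -1.3 1;38 65 -135 0 0 -1.3 1;38 65 -155 0 0 -1.3 1;38 65 -166 0 0 -1.3 1;38 65 -166 0 0 -1.3 1",
  "grip_force": 40
}}

```text
time_s: 4.42
tcp_pos: [0.4352, 0.2372, 0.0339]
tool_rot: [[0.494, 0.869, -0.005], [0.869, -0.494, 0.0], [-0.002, -0.004, -1.0]]
contact_force: [-0.9, -1.0, 0.2]
gripper_width: 0.0921
```

>>> {"api": "send_rows", "payload": {
  "commands": "0 0 0 0 0 0 1;0 0 0 0 0 0 -1;0 0 0 0 0 0 -1;0 0 0 0 0 0 -1;0 0 0 0 0 0 -1;0 0 0 0 0 0 -1;0 0 0 0 0 0 -1;0 0 0 0 0 0 -1;0 0 0 0 0 0 -1;0 0 0 0 0 0 -1"
}}

```text
time_s: 5.25
tcp_pos: [0.4358, 0.2372, 0.0341]
tool_rot: [[0.495, 0.869, -0.004], [0.869, -0.495, 0.0], [-0.002, -0.003, -1.0]]
contact_force: [2.2, -0.4, 1.6]
gripper_width: 0.0498
```

>>> {"api": "send_rows", "payload": {
  "commands": "0 0 0 0 0 0 -1;0 0 0 0 0 0 -1;0 0 0 0 0 0 -1;0 0 0 0 0 0 -1;0 0 0 0 0 0 -1;0 0 0 0 0 0 -1;0 0 0 0 0 0 -1;0 0 0 0 0 0 -1;0 0 0 0 0 0 -1;0 0 0 0 0 0 -1"
}}

```text
time_s: 6.08
tcp_pos: [0.4358, 0.2372, 0.0342]
tool_rot: [[0.494, 0.869, -0.004], [0.869, -0.494, 0.0], [-0.002, -0.003, -1.0]]
contact_force: [1.2, -0.8, 1.1]
gripper_width: 0.0496
```

>>> {"api": "send_rows", "payload": {
  "commands": "0 0 10 0 0 0 -1;0 0 30 0 0 0 -1;0 0 55 0 0 0 -1;2 -10 75 0 0 2 -1;5 -35 80 0 0 7 -1;10 -65 80 0 0 12 -1;15 -95 80 0 0 17 -1;20 -125 80 0 0 22 -1;25 -155 80 0 0 27 -1;30 -185 80 0 0 31 -1"
}}

```text
time_s: 6.92
tcp_pos: [0.4644, 0.0511, 0.1137]
tool_rot: [[-0.028, 1.0, -0.006], [1.0, 0.028, -0.001], [-0.001, -0.006, -1.0]]
contact_force: [0.5, 0.4, -7.8]
gripper_width: 0.0496
```

>>> {"api": "send_rows", "payload": {
  "commands": "5 -25 0 0 0 3 -1;8 -45 0 0 0 5 -1;9 -58 0 0 0 6 -1;9 -58 0 0 0 6 -1;9 -58 0 0 0 6 -1;9 -58 0 0 0 6 -1;9 -58 0 0 0 6 -1;9 -58 0 0 0 6 -1;9 -58 0 0 0 6 -1;9 -58 0 0 0 6 -1"
}}

```text
time_s: 7.75
tcp_pos: [0.4733, -0.0064, 0.1138]
tool_rot: [[-0.134, 0.991, -0.006], [0.991, 0.134, -0.002], [-0.001, -0.006, -1.0]]
contact_force: [0.2, -0.0, -7.0]
gripper_width: 0.05
```

```bash
cat > st.py <<'E'
from h import *
from bench import imaging,robot
import cv2,pickle,sys
P=np.array([498.8,-118.6]);a=np.radians(-82.6);X=np.array([np.cos(a),np.sin(a)]);Y=np.array([-np.sin(a),np.cos(a)])
def st():
    s=robot.state();R=np.array(s['tool_rot']);t=np.array(s['tcp_pos'])*1e3;d=t[:2]-P
    print(s['time_s'],t.round(1),'yawerr',(np.degrees(np.arctan2(R[1,1],R[0,1]))-7.4).round(2),'tilt',R[:2,2].round(4),'tcp in track',(d@X).round(1),(d@Y).round(1),'gear x',(d@X-11.4).round(1),'F',np.round(s['contact_force'],1),'w',round(s['gripper_width'],4))
    return s
def shot(n,name,box,f):
    x0,y0,x1,y1=box;im=imaging.capture(n);cv2.imwrite(f'pics/{name}_full.png',im);cv2.imwrite(f'pics/{name}.png',cv2.resize(im[y0:y1,x0:x1],None,fx=f,fy=f,interpolation=cv2.INTER_CUBIC))
E
python3 - <<'E'
from st import *
st()
shot('top','t3',(150,150,330,270),4.4);shot('side','s3',(150,110,350,260),4)
shot('wrist','w3',(0,0,512,384),1.5)
E
```

```text
7.75 [473.3  -6.4 113.8] yawerr 0.28 tilt [-0.0062 -0.002 ] tcp in track -114.6 -10.8 gear x -126.0 F [ 0.2 -0.  -7. ] w 0.05
```

View pics/t3.png

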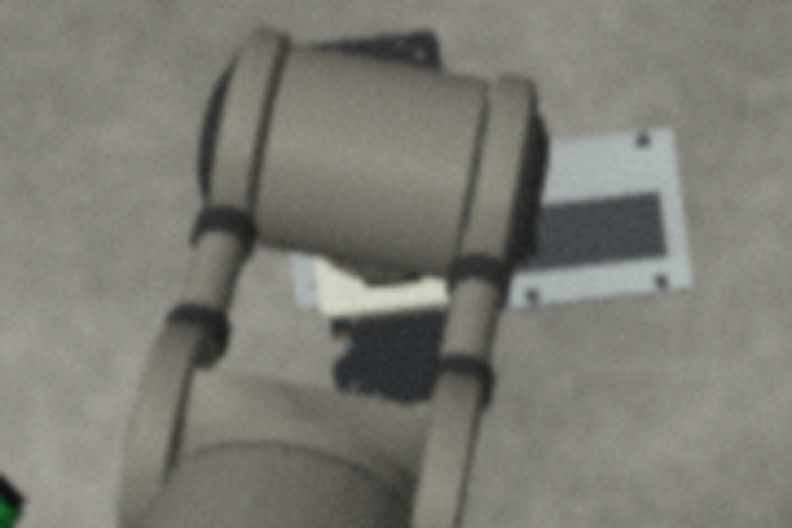

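View pics/s3.png

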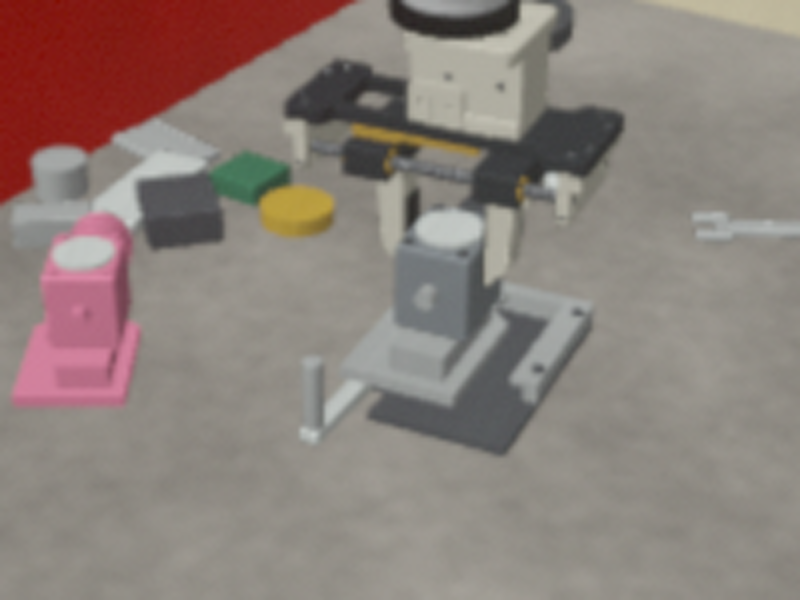

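View pics/w3.png

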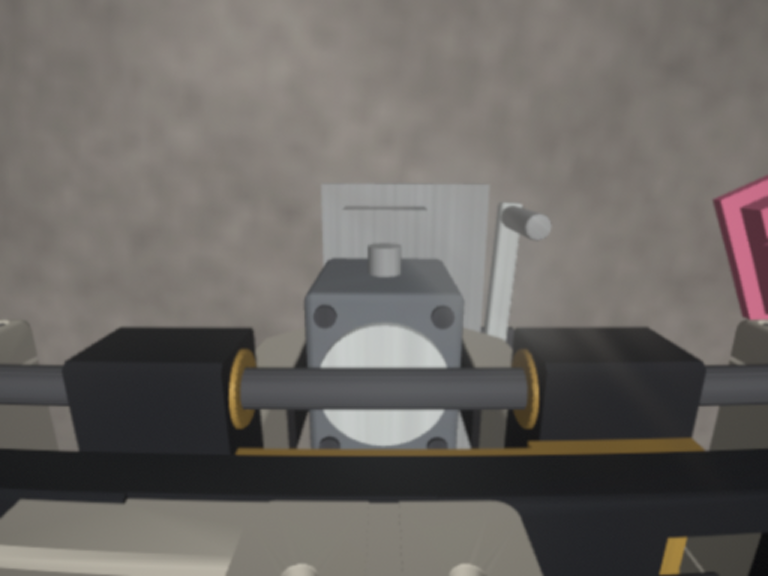

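Run:
```python
import cv2
a=cv2.imread('pics/w3_full.png');cv2.imwrite('pics/w3z.png',cv2.resize(a[110:250,190:350],None,fx=5,fy=5,interpolation=cv2.INTER_CUBIC)[:600])
```

```text
(no output)
```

View pics/w3z.png

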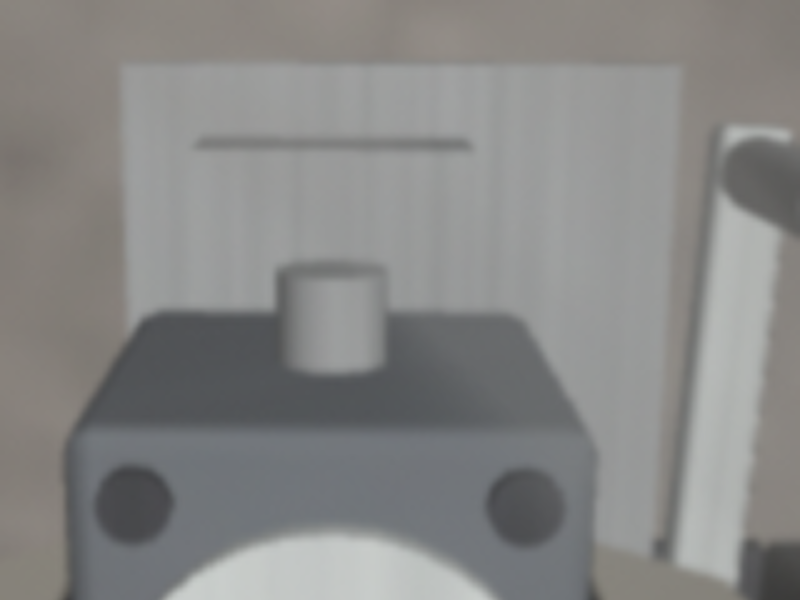

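Run:
```python
from st import *
from scipy.spatial.transform import Rotation as Ro
c=imaging.calibration('wrist');s=st()
X3=np.array([(-50,-38,8),(-50,38,8),(-20,-34,84),(-20,16,84),(-40,-27,26),(-40,9,26)],float)/1e3
u=crop2px([(121,64),(683,65),(66,430),(596,430),(195,143),(471,143)],5,190,110)
def f(p): return (proj(c,Ro.from_euler('ZYX',[p[3],p[4],p[5]]).apply(X3)+p[:3])-u).ravel()
r=least_squares(f,[.47,.006,.08,np.radians(-82.6),0,0]);p=r.x
print(p[:3]*1e3,np.degrees(p[3:]),f(p).round(1))
d=p[:2]*1e3-P;print('gear in track',d@X_ if 0 else d@np.array([np.cos(a),np.sin(a)]),d@Y)
g=lambda q:f(np.r_[q[:2],.0796,q[2],0,0]);r=least_squares(g,[.47,.006,-1.44]);p=r.x;print(p[:2]*1e3,np.degrees(p[2]),g(p).round(1));d=p[:2]*1e3-P;print(d@np.array([np.cos(a),np.sin(a)]),d@Y)
```

```text
7.9 [473.4  -6.7 113.8] yawerr 0.25 tilt [-0.0061 -0.0021] tcp in track -114.2 -10.8 gear x -125.6 F [-0.3  0.7 -8.1] w 0.0498
[481.54667029   6.46971699  75.90783228] [-82.38485705   1.07180834   0.14908455] [ 0.7 -0.8 -1.1 -0.8 -0.4 -0.3  0.3  0.  -0.4  0.8  1.   0.9]
gear in track -126.2501845228106 -1.0012007119644564
[481.45889034   6.04894921] -82.4011622281826 [-0.1 -0.3 -0.4 -0.3 -1.7 -0.7  1.7 -0.5 -0.9  1.1  1.3  1.2]
-125.84422692121254 -1.1424425966723575
```

>>> {"api": "send_rows", "payload": {
  "commands": "2 -9 -10 0 0 0 -1;3.5 -17.7 -25 0 0 -0.2 -1;3.5 -17.7 -40 0 0 -0.2 -1;3.5 -17.7 -52 0 0 -0.2 -1;3.5 -17.7 -60 0 0 -0.2 -1;3.5 -17.7 -64 0 0 -0.2 -1;3.5 -17.7 -64 0 0 -0.2 -1;3.5 -17.7 -64 0 0 -0.2 -1;3.5 -17.7 -64 0 0 -0.2 -1;3.5 -17.7 -64 0 0 -0.2 -1"
}}

```text
time_s: 8.73
tcp_pos: [0.4774, -0.0245, 0.0504]
tool_rot: [[-0.13, 0.992, -0.005], [0.992, 0.13, -0.002], [-0.002, -0.005, -1.0]]
contact_force: [0.2, 0.4, -8.0]
gripper_width: 0.0498
```

```bash
python3 -c "
from st import *
st()
shot('side','s4',(200,150,340,240),5.7)"
```

```text
8.7333 [477.4 -24.5  50.4] yawerr 0.06 tilt [-0.0046 -0.0024] tcp in track -96.1 -9.1 gear x -107.5 F [ 0.2  0.4 -8. ] w 0.0498
```

View pics/s4.png

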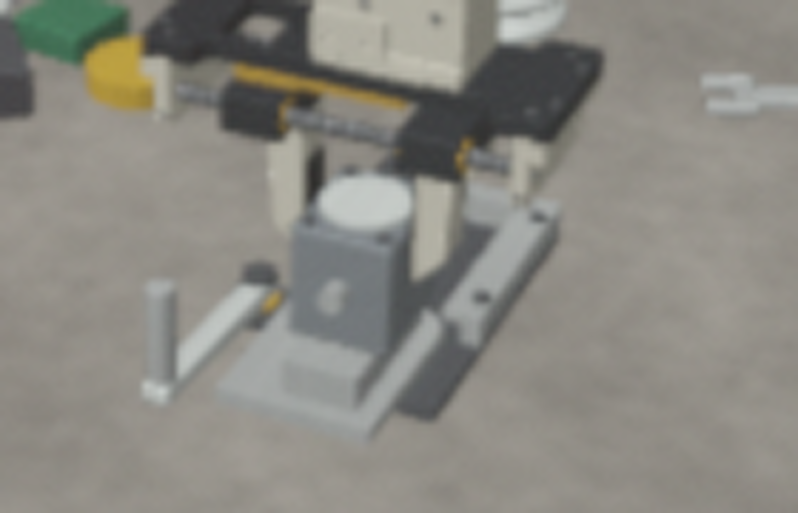

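>>> {"api": "send_rows", "payload": {
  "commands": "0 0 -3 0 0 0 -1;0 0 -6 0 0 0 -1;0 0 -8 0 0 0 -1;0 0 -9 0 0 0 -1;0 0 -9 0 0 0 -1;0 0 -9.5 0 0 0 -1;0 0 -10 0 0 0 -1;0 0 -10 0 0 0 -1;0 0 -10 0 0 0 -1;0 0 -10 0 0 0 -1"
}}

```text
time_s: 9.62
tcp_pos: [0.4774, -0.0245, 0.0404]
tool_rot: [[-0.13, 0.992, -0.005], [0.992, 0.13, -0.002], [-0.002, -0.005, -1.0]]
contact_force: [-0.5, -0.3, -6.1]
gripper_width: 0.0494
```

```bash
python3 -c "
from st import *
st()"
```

```text
9.6167 [477.4 -24.5  40.4] yawerr 0.06 tilt [-0.0046 -0.0024] tcp in track -96.1 -9.1 gear x -107.5 F [-0.5 -0.3 -6.1] w 0.0494
```

>>> {"api": "send_rows", "payload": {
  "commands": "0 0 1 0 0 0 -1;0 0 1 0 0 0 -1;0.5 -4 1 0 0 0 -1;1 -8 1 0 0 0 -1;1.5 -12 1 0 0 0 -1;2 -16 1 0 0 0 -1;2.5 -20 1 0 0 0 -1;3.1 -24 1 0 0 0 -1;3.1 -24 1 0 0 0 -1;3.1 -24 1 0 0 0 -1"
}}

```text
time_s: 10.45
tcp_pos: [0.4805, -0.0488, 0.0414]
tool_rot: [[-0.129, 0.992, -0.005], [0.992, 0.129, -0.002], [-0.002, -0.005, -1.0]]
contact_force: [-0.1, 0.3, -8.1]
gripper_width: 0.0498
```

```bash
python3 -c "
from st import *
st()
shot('side','s5',(200,150,340,240),5.7)"
```

```text
10.45 [480.5 -48.8  41.4] yawerr 0.02 tilt [-0.0046 -0.0023] tcp in track -71.6 -9.1 gear x -83.0 F [-0.1  0.3 -8.1] w 0.0498
```

View pics/s5.png

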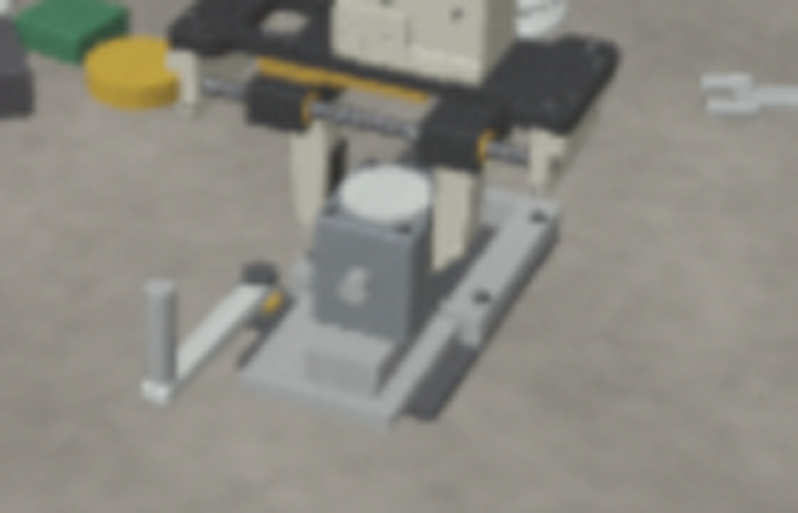

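>>> {"api": "send_rows", "payload": {
  "commands": "0.5 -4 0 0 0 0 -1;1 -8 0 0 0 0 -1;1.6 -12 0 0 0 0 -1;2.1 -16 0 0 0 0 -1;2.6 -20 0 0 0 0 -1;3.1 -24 0 0 0 0 -1;3.6 -28 0 0 0 0 -1;4.2 -32 0 0 0 0 -1;4.2 -32 0 0 0 0 -1;4.2 -32 0 0 0 0 -1"
}}

```text
time_s: 11.33
tcp_pos: [0.4846, -0.0808, 0.0413]
tool_rot: [[-0.129, 0.992, -0.005], [0.992, 0.129, -0.002], [-0.001, -0.005, -1.0]]
contact_force: [-0.4, 0.4, -7.9]
gripper_width: 0.0499
```

>>> {"api": "send_rows", "payload": {
  "commands": "0.5 -4 0 0 0 0 -1;1 -8 0 0 0 0 -1;1.6 -12 0 0 0 0 -1;2.1 -16 0 0 0 0 -1;2.6 -20 0 0 0 0 -1;3.1 -24 0 0 0 0 -1;3.6 -28 0 0 0 0 -1;4.2 -32 0 0 0 0 -1;4.2 -32 0 0 0 0 -1;4.2 -32 0 0 0 0 -1"
}}

```text
time_s: 12.17
tcp_pos: [0.4888, -0.113, 0.0413]
tool_rot: [[-0.128, 0.992, -0.005], [0.992, 0.128, -0.002], [-0.001, -0.005, -1.0]]
contact_force: [0.1, 0.3, -8.5]
gripper_width: 0.0503
```

```bash
python3 -c "
from st import *
st()"
```

```text
12.1667 [ 488.8 -113.    41.3] yawerr -0.03 tilt [-0.0049 -0.0021] tcp in track -6.8 -9.2 gear x -18.2 F [ 0.1  0.3 -8.5] w 0.0503
```

>>> {"api": "send_rows", "payload": {
  "commands": "0.5 -4 0 0 0 0 -1;1 -8 0 0 0 0 -1;1.6 -12 0 0 0 0 -1;2.1 -16 0 0 0 0 -1;2.3 -18 0 0 0 0 -1;2.5 -19 0 0 0 0 -1;2.6 -20 0 0 0 0 -1;2.7 -21 0 0 0 0 -1;2.8 -22 0 0 0 0 -1;2.8 -22 0 0 0 0 -1"
}}

```text
time_s: 13.0
tcp_pos: [0.4914, -0.1339, 0.0413]
tool_rot: [[-0.128, 0.992, -0.006], [0.992, 0.128, -0.0], [0.001, -0.006, -1.0]]
contact_force: [0.4, 5.2, -5.6]
gripper_width: 0.0497
```

```bash
python3 -c "
from st import *
st()"
```

```text
13.0 [ 491.4 -133.9   41.3] yawerr -0.03 tilt [-0.0056 -0.0001] tcp in track 14.2 -9.4 gear x 2.8 F [ 0.4  5.2 -5.6] w 0.0497
```

>>> {"api": "send_rows", "payload": {
  "commands": "0 0 -0.5 0 0 0 -1;0 0 -1 0 0 0 -1;0 0 -1.2 0 0 0 -1;0 0 -1.2 0 0 0 0;0 0 -1.2 0 0 0 1;0 0 -1.2 0 0 0 1;0 0 -1.2 0 0 0 1;0 0 -1.2 0 0 0 1;0 0 -1.2 0 0 0 1;0 0 -1.2 0 0 0 1"
}}

```text
time_s: 13.83
tcp_pos: [0.4915, -0.1341, 0.0402]
tool_rot: [[-0.128, 0.992, -0.005], [0.992, 0.128, -0.0], [0.0, -0.005, -1.0]]
contact_force: [0.2, 0.1, 0.1]
gripper_width: 0.0851
```

>>> {"api": "send_rows", "payload": {
  "commands": "0 0 15 0 0 0 1;0 0 45 0 0 0 1;0 0 80 0 0 0 1;0 0 110 0 0 0 1;0 0 135 0 0 0 1;-4 30 150 0 0 0 1;-9 70 160 0 0 0 1;-14 110 160 0 0 0 1;-17 130 160 0 0 0 1;-17 130 160 0 0 0 1"
}}

```text
time_s: 14.67
tcp_pos: [0.4737, -0.0006, 0.2007]
tool_rot: [[-0.132, 0.991, -0.005], [0.991, 0.132, 0.001], [0.001, -0.004, -1.0]]
contact_force: [-0.3, 0.4, -0.4]
gripper_width: 0.0916
```

```bash
python3 -c "
from st import *
st()
shot('side','s6',(180,130,340,240),5);shot('top','t6',(150,150,330,270),4.4);shot('wrist','w6',(0,0,512,384),1.5)"
```

```text
14.6667 [473.7  -0.6 200.7] yawerr 0.19 tilt [-0.0046  0.0006] tcp in track -120.3 -9.7 gear x -131.7 F [-0.3  0.4 -0.4] w 0.0916
```

View pics/s6.png

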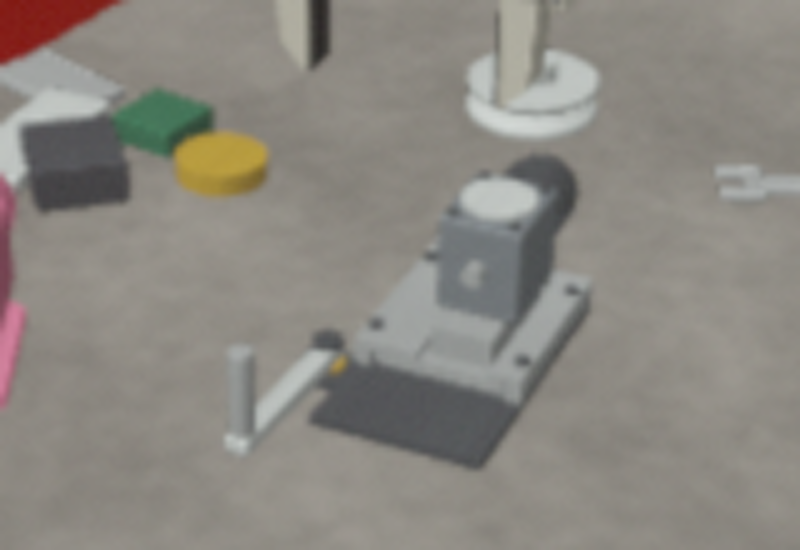

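View pics/w6.png

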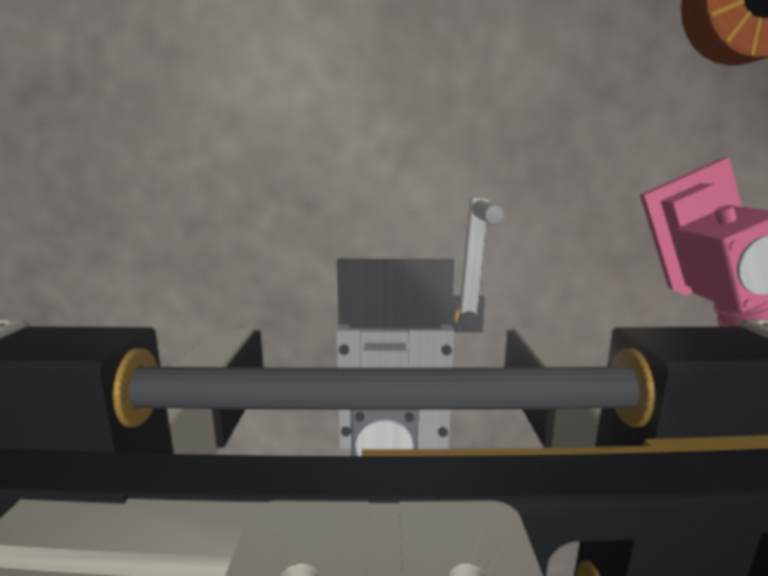

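View pics/t6.png

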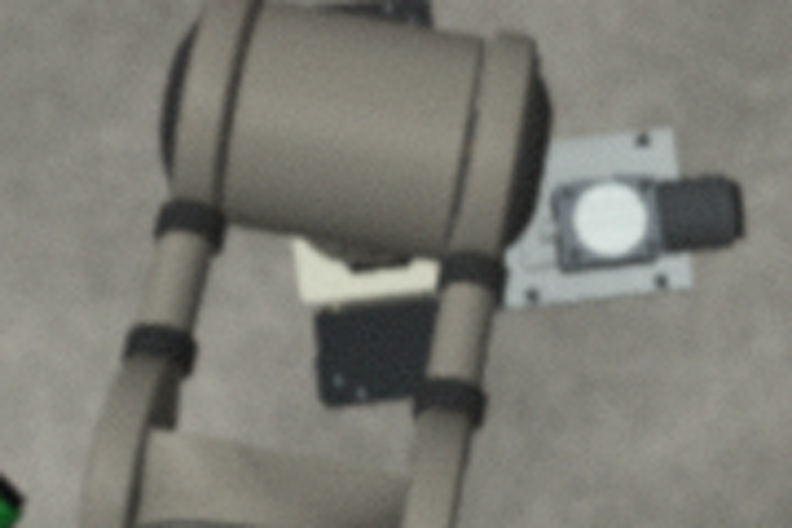

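Run:
```python
from st import *
c=imaging.calibration('wrist')
im=cv2.imread('pics/w6_full.png');cv2.imwrite('pics/w6z.png',cv2.resize(im[120:240,290:350],None,fx=5,fy=5,interpolation=cv2.INTER_CUBIC))
Xa=np.array([np.cos(a),np.sin(a)])
w=onplane(c,(329.0,142.4),.071)[:2]*1e3-P
t=np.array([w@Xa,w@Y])-[-60,62];print(t,np.hypot(*t),np.degrees(np.arctan2(-t[0],-t[1])))
```

```text
[-94.15220766   4.08902816] 94.24095903115847 92.48679164323032
```

View pics/w6z.png

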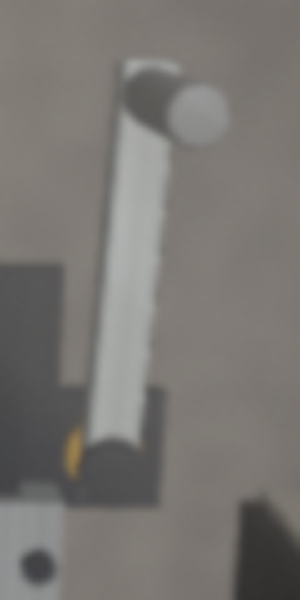

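```bash
cat > wp.py <<'E'
from st import *
Xa=np.array([np.cos(a),np.sin(a)])
def wp(th,gap,dn=0):
    t=np.radians(th);n=np.array([np.cos(t),-np.sin(t)]);q=np.array([-60,62])+95*np.array([-np.sin(t),-np.cos(t)])-n*(16.5+gap)
    return P+q[0]*Xa+q[1]*Y, 7.4-th
E
python3 - <<'E'
from wp import *
s=st();t=np.array(s['tcp_pos'])*1e3;R=np.array(s['tool_rot']);y0=np.degrees(np.arctan2(R[1,1],R[0,1]))
for th,g in [(93,20),(93,3)]:
    w,y=wp(th,g);print(th,g,w.round(1),(w-t[:2]).round(1),round(y-y0,1),45-t[2])
E
```

```text
14.8167 [474.7  -4.5 200.3] yawerr 0.0 tilt [-0.0047 -0.001 ] tcp in track -116.2 -9.2 gear x -127.6 F [ 1.5 -0.4  0.4] w 0.0921
93 20 [581.7  46.4] [106.9  50.9] -93.0 -155.3133560341825
93 3 [564.7  45.1] [90.  49.6] -93.0 -155.3133560341825
```

>>> {"api": "send_rows", "payload": {
  "commands": "9 4 0 0 0 -7 -1;18 8 0 0 0 -14 -1;28 13 0 0 0 -21 -1;38 18 0 0 0 -28 -1;48 23 0 0 0 -35 -1;58 28 0 0 0 -42 -1;68 33 0 0 0 -49 -1;78 38 0 0 0 -56 -1;90 43 0 0 0 -63 -1;100 48 0 0 0 -70 -1"
}}

```text
time_s: 15.65
tcp_pos: [0.5758, 0.0418, 0.1998]
tool_rot: [[0.892, 0.453, -0.003], [0.453, -0.892, 0.004], [-0.001, -0.005, -1.0]]
contact_force: [-0.2, 0.1, -0.2]
gripper_width: 0.03
```

>>> {"api": "send_rows", "payload": {
  "commands": "3 2 0 0 0 -7 -1;7 3 0 0 0 -14 -1;7 3 0 0 0 -21 -1;7 3 0 0 0 -23 -1;7 3 -20 0 0 -23 -1;7 3 -40 0 0 -23 -1;7 3 -70 0 0 -23 -1;7 3 -90 0 0 -23 -1;7 3 -100 0 0 -23 -1;7 3 -100 0 0 -23 -1"
}}

```text
time_s: 16.48
tcp_pos: [0.5815, 0.0435, 0.0971]
tool_rot: [[0.998, 0.067, -0.006], [0.067, -0.998, 0.005], [-0.006, -0.005, -1.0]]
contact_force: [-0.6, 0.3, -0.1]
gripper_width: 0.0005
```

Run:
```python
from wp import *
s=st();t=np.array(s['tcp_pos'])*1e3;R=np.array(s['tool_rot']);y0=np.degrees(np.arctan2(R[1,1],R[0,1]))
for th,g in [(93,20),(93,3)]:
    w,y=wp(th,g);print(th,g,w.round(1),(w-t[:2]).round(1),round(y-y0,1),45-t[2])
shot('side','s7',(180,100,340,220),5)
```

```text
16.4833 [581.5  43.5  97.1] yawerr -93.57 tilt [-0.0064  0.0047] tcp in track -150.1 102.9 gear x -161.5 F [-0.6  0.3 -0.1] w 0.0005
93 20 [581.7  46.4] [0.1 2.9] 0.6 -52.0752840001074
93 3 [564.7  45.1] [-16.8   1.6] 0.6 -52.0752840001074
```

View pics/s7.png

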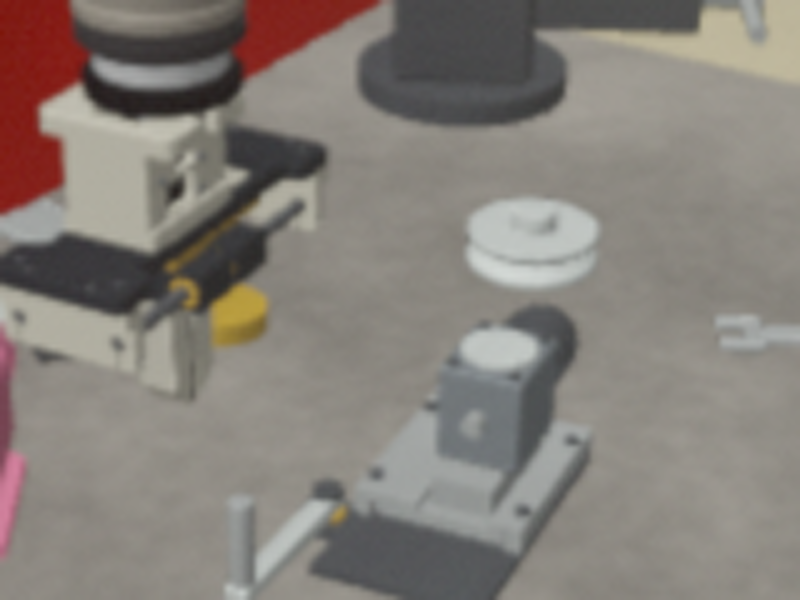

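>>> {"api": "send_rows", "payload": {
  "commands": "0 3 -15 0 0 0 -1;0 3 -35 0 0 0 -1;0 3 -48 0 0 0 -1;0 3 -52 0 0 0 -1;0 3 -52 0 0 0 -1;-4 2.5 -52 0 0 0 -1;-8 2 -52 0 0 0 -1;-12 2 -52 0 0 0 -1;-15 2 -52 0 0 0 -1;-15 2 -52 0 0 0 -1"
}}

```text
time_s: 17.37
tcp_pos: [0.5671, 0.0458, 0.0476]
tool_rot: [[0.998, 0.067, -0.003], [0.067, -0.998, 0.005], [-0.003, -0.005, -1.0]]
contact_force: [-0.4, 0.1, -0.1]
gripper_width: 0.0004
```

Run:
```python
from wp import *
s=st();t=np.array(s['tcp_pos'])*1e3;R=np.array(s['tool_rot']);y0=np.degrees(np.arctan2(R[1,1],R[0,1]))
for th in range(93,-1,-3):
    w,y=wp(th,0);print(th,(w-t[:2]).round(1),round(y-y0,1))
```

```text
17.3667 [567.1  45.8  47.6] yawerr -93.55 tilt [-0.0029  0.0045] tcp in track -154.2 88.9 gear x -165.6 F [-0.4  0.1 -0.1] w 0.0004
93 [-5.4 -0.9] 0.6
90 [-10.5  -0.5] 3.6
87 [-15.5  -0.5] 6.6
84 [-20.6  -0.6] 9.6
81 [-25.6  -1.1] 12.6
78 [-30.6  -1.8] 15.6
75 [-35.5  -2.8] 18.6
72 [-40.4  -4. ] 21.6
69 [-45.3  -5.5] 24.6
66 [-50.   -7.2] 27.6
63 [-54.6  -9.2] 30.6
60 [-59.2 -11.4] 33.6
57 [-63.6 -13.8] 36.6
54 [-67.9 -16.5] 39.6
51 [-72.  -19.4] 42.6
48 [-76.  -22.5] 45.6
45 [-79.8 -25.8] 48.6
42 [-83.4 -29.3] 51.6
39 [-86.9 -33. ] 54.6
36 [-90.1 -36.9] 57.6
33 [-93.1 -40.9] 60.6
30 [-96.  -45.1] 63.6
27 [-98.5 -49.5] 66.6
24 [-100.9  -53.9] 69.6
21 [-103.   -58.5] 72.6
18 [-104.9  -63.2] 75.6
15 [-106.6  -68. ] 78.6
12 [-108.   -72.8] 81.6
9 [-109.1  -77.7] 84.6
6 [-110.   -82.7] 87.6
3 [-110.6  -87.7] 90.6
0 [-110.9  -92.7] 93.6
```

>>> {"api": "send_rows", "payload": {
  "commands": "-5.4 -0.9 0 0 0 0.6 -1;-10.5 -0.5 0 0 0 3.6 -1;-15.5 -0.5 0 0 0 6.6 -1;-20.6 -0.6 0 0 0 9.6 -1;-25.6 -1.1 0 0 0 12.6 -1;-30.6 -1.8 0 0 0 15.6 -1;-35.5 -2.8 0 0 0 18.6 -1;-40.4 -4 0 0 0 21.6 -1;-45.3 -5.5 0 0 0 24.6 -1;-50 -7.2 0 0 0 27.6 -1"
}}

```text
time_s: 18.2
tcp_pos: [0.5166, 0.0385, 0.0478]
tool_rot: [[0.851, 0.525, -0.005], [0.525, -0.851, 0.003], [-0.002, -0.005, -1.0]]
contact_force: [0.6, -0.2, -0.4]
gripper_width: 0.0003
```

Run:
```python
from wp import *
s=st();t=np.array(s['tcp_pos'])*1e3;R=np.array(s['tool_rot']);y0=np.degrees(np.arctan2(R[1,1],R[0,1]))
for th in range(69,-1,-3):
    w,y=wp(th,0);print(th,(w-t[:2]).round(1),round(y-y0,1))
shot('side','s8',(180,130,340,250),5)
```

```text
18.2 [516.6  38.5  47.8] yawerr -65.76 tilt [-0.0046  0.0026] tcp in track -153.5 37.9 gear x -164.9 F [ 0.6 -0.2 -0.4] w 0.0003
69 [5.3 1.8] -3.2
66 [0.5 0. ] -0.2
63 [-4.1 -1.9] 2.8
60 [-8.7 -4.1] 5.8
57 [-13.1  -6.6] 8.8
54 [-17.4  -9.3] 11.8
51 [-21.5 -12.2] 14.8
48 [-25.5 -15.3] 17.8
45 [-29.3 -18.6] 20.8
42 [-32.9 -22.1] 23.8
39 [-36.3 -25.8] 26.8
36 [-39.6 -29.7] 29.8
33 [-42.6 -33.7] 32.8
30 [-45.4 -37.9] 35.8
27 [-48.  -42.2] 38.8
24 [-50.4 -46.7] 41.8
21 [-52.5 -51.3] 44.8
18 [-54.4 -55.9] 47.8
15 [-56.1 -60.7] 50.8
12 [-57.4 -65.6] 53.8
9 [-58.6 -70.5] 56.8
6 [-59.4 -75.5] 59.8
3 [-60.1 -80.5] 62.8
0 [-60.4 -85.5] 65.8
```

View pics/s8.png

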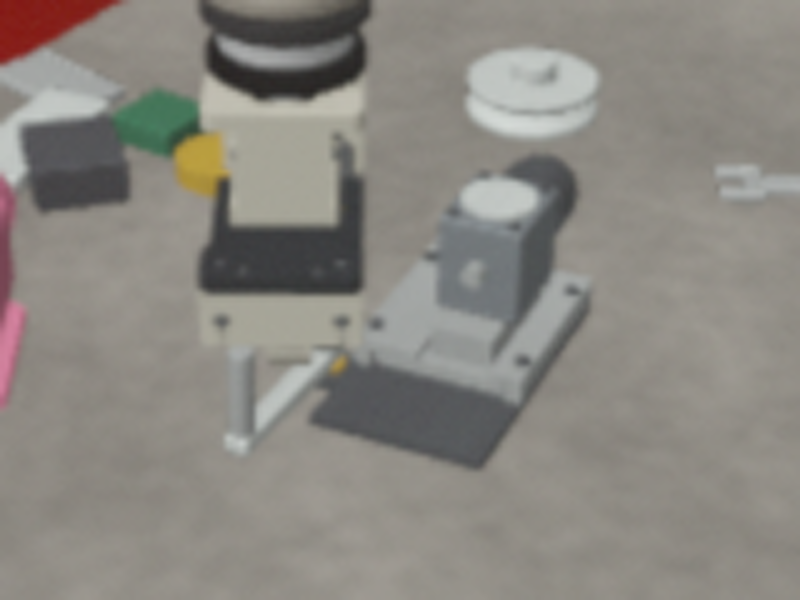

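```bash
python3 - <<'E'
from wp import *
S=imaging.calibration('side')
for n,x in [('tcp',(.5166,.0385,.0478)),('graspupper',(.5166,.0385,.1138)),('post top',(.5444,.0426,.071)),('post66',None)]:
    if x is None:
        t=np.radians(66);q=np.array([-60,62])+95*np.array([-np.sin(t),-np.cos(t)]);w=P+q[0]*Xa+q[1]*Y;x=(*w/1e3,.071)
    print(n,x,(proj(S,x)-[180,130])*5)
E
python3 -c "
from st import *
st();shot('side','s9',(150,90,350,240),4);shot('wrist','w9',(0,0,512,384),1.5)"
```

```text
tcp (0.5166, 0.0385, 0.0478) [[289.60120708 397.98900468]]
graspupper (0.5166, 0.0385, 0.1138) [[288.44556155 288.63288833]]
post top (0.5444, 0.0426, 0.071) [[239.20428345 347.68897544]]
post66 (np.float64(0.5030599612482431), np.float64(0.029972922471950412), 0.071) [[320.88714353 360.49173312]]
18.25 [515.7  38.4  47.7] yawerr -65.59 tilt [-0.0058  0.0026] tcp in track -153.5 36.9 gear x -164.9 F [-1.   0.2  0.5] w 0.0004
```

View pics/s9.png

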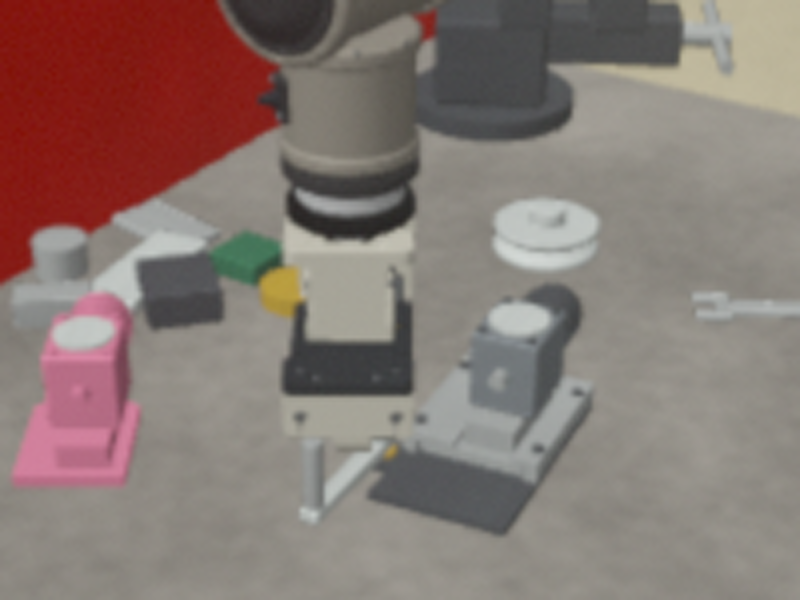

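View pics/w9.png

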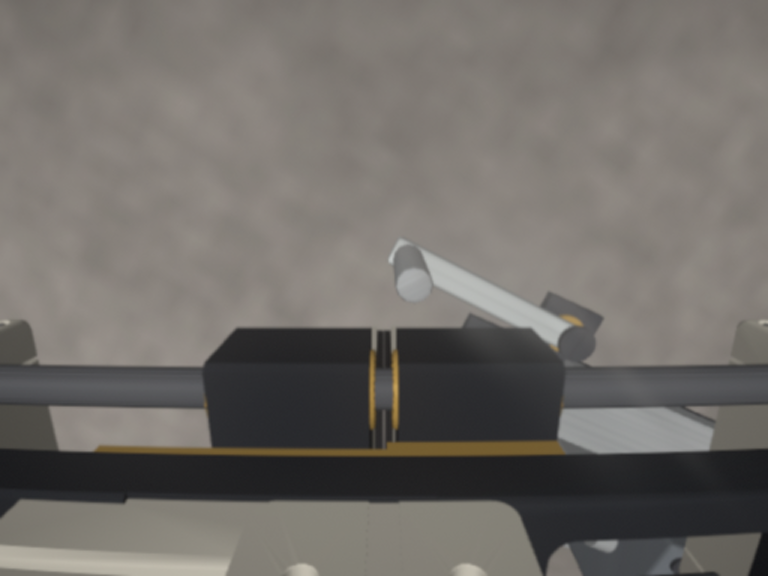

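Run:
```python
from wp import *
S=imaging.calibration('side');c=imaging.calibration('wrist');s=st();t=np.array(s['tcp_pos']);R=np.array(s['tool_rot'])
print('tip s7',proj(S,(.5815,.0435,.0971)))
w=onplane(c,(275.3,188.7),.071);print('post wrist',w*1e3,'in tool',R.T@(w-t)*1e3)
T=-S['R'].T@S['t'];print(T)
q=[s['q']];print(np.round(s['q'],1))
for d in [(0,-.019,0),(0,.019,0),(0,-.019,-.066),(0,-.095,-.066),(0,-.095,-.1)]: print(d,(proj(S,t+R@np.array(d))-[180,130])*5)
d=w[:2]*1e3-P;d=np.array([d@Xa,d@Y])-[-60,62];print(d,np.hypot(*d),np.degrees(np.arctan2(-d[0],-d[1])))
```

```text
18.35 [516.9  38.5  47.8] yawerr -66.02 tilt [-0.0045  0.0027] tcp in track -153.5 38.2 gear x -164.9 F [ 0.1 -0.1 -0.1] w 0.0004
tip s7 [[215.43133948 186.83688457]]
post wrist [546.04458058  43.92573407  71.        ] in tool [ 27.61417145  10.42988858 -23.27539188]
[0.02046267 0.77940631 0.6740141 ]
[-4.3 29.3 99.6  0.2 51.4 54.2]
(0, -0.019, 0) [[287.66311865 419.29536962]]
(0, 0.019, 0) [[290.37762107 376.7994501 ]]
(0, -0.019, -0.066) [[286.11680312 308.64193779]]
(0, -0.095, -0.066) [[279.84485078 397.82161933]]
(0, -0.095, -0.1) [[278.83105905 335.48429545]]
[-95.08718968   5.78368702] 95.26292393543274 93.4807327168269
```

```bash
python3 - <<'E'
from wp import *
S=imaging.calibration('side')
t=np.array([.4737,-.0006,.2007]);y=np.array([.991,.132,0]);x=np.array([-.132,.991,0])
for k in (-.065,-.046,.046,.065):
  for j in (-.0095,.0095): print('s6',k,j,(proj(S,t+k*y+j*x)-[180,130])*5)
t=np.array([.4774,-.0245,.0504])
for k in (-.044,-.025,.025,.044): print('s4',k,(proj(S,t+k*y)-[200,150])*5.7)
t=np.array([.5815,.0435,.0971]);x=np.array([.998,.067,0]);y=np.array([.067,-.998,0])
for k in (-.019,.019):
  for j in (-.0095,.0095): print('s7',k,j,(proj(S,t+k*y+j*x)-[180,100])*5)
E
python3 - <<'E'
import cv2
a=cv2.imread('pics/s9_full.png');cv2.imwrite('pics/s9z.png',cv2.resize(a[180:230,200:270],None,fx=11,fy=11,interpolation=cv2.INTER_CUBIC))
a=cv2.imread('pics/s7_full.png');cv2.imwrite('pics/s7z.png',cv2.resize(a[140:200,190:260],None,fx=10,fy=10,interpolation=cv2.INTER_CUBIC))
E
```

```text
s6 -0.065 -0.0095 [[541.93932557 142.73898075]]
s6 -0.065 0.0095 [[527.83193697 160.28312796]]
s6 -0.046 -0.0095 [[504.24362834 134.59410795]]
s6 -0.046 0.0095 [[489.66182682 151.90653576]]
s6 0.046 -0.0095 [[328.17453128  96.59901114]]
s6 0.046 0.0095 [[311.48136535 112.84794101]]
s6 0.065 -0.0095 [[293.10380789  89.04031098]]
s6 0.065 0.0095 [[276.01096207 105.08116601]]
s4 -0.044 [[452.28691836 317.93161445]]
s4 -0.025 [[413.4375284  307.94847829]]
s4 0.025 [[313.27504255 282.20488792]]
s4 0.044 [[275.98556674 272.61903914]]
s7 -0.019 -0.0095 [[173.00674114 456.62213366]]
s7 -0.019 0.0095 [[141.08631034 446.84285518]]
s7 0.019 -0.0095 [[212.53426884 421.77066076]]
s7 0.019 0.0095 [[181.17291558 412.47715037]]
```

View pics/s9z.png

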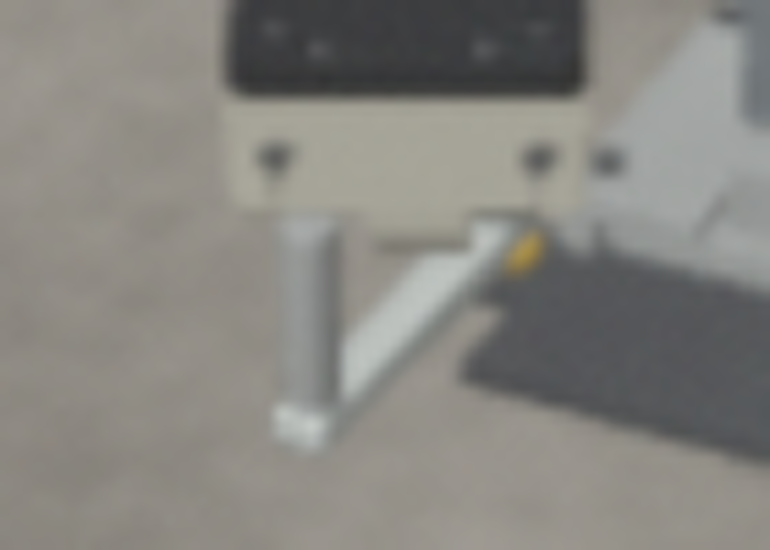

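View pics/s7z.png

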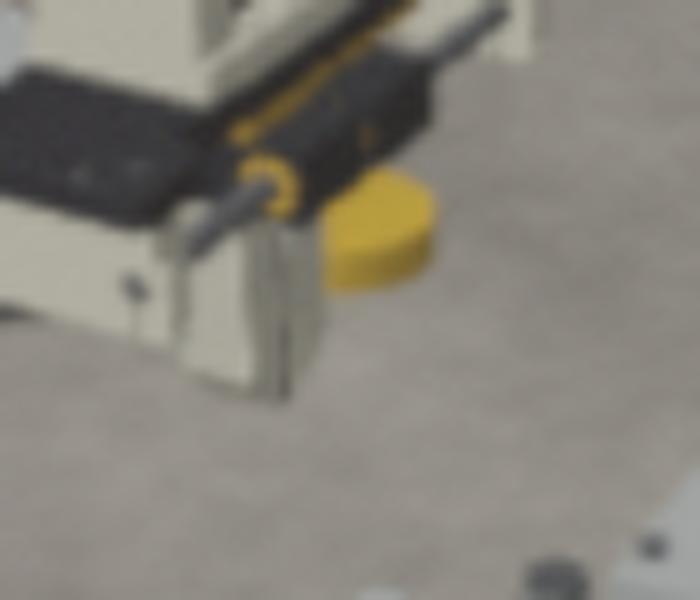

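Run:
```python
from wp import *
s=st();t=np.array(s['tcp_pos'])*1e3;R=np.array(s['tool_rot']);y0=np.degrees(np.arctan2(R[1,1],R[0,1]))
w,y=wp(94,20);print((w-t[:2]).round(1),y-y0)
```

```text
18.35 [516.9  38.5  47.8] yawerr -66.02 tilt [-0.0045  0.0027] tcp in track -153.5 38.2 gear x -164.9 F [ 0.1 -0.1 -0.1] w 0.0004
[66.4  7.4] -27.982387529374094
```

>>> {"api": "send_rows", "payload": {
  "commands": "0 0 20 0 0 0 -1;0 0 35 0 0 0 -1;20 2 40 0 0 -7 -1;40 4 40 0 0 -14 -1;60 6 40 0 0 -21 -1;67 8 40 0 0 -28 -1;67 8 30 0 0 -28 -1;67 8 10 0 0 -28 -1;67 8 -5 0 0 -28 -1;67 8 -15 0 0 -28 -1"
}}

```text
time_s: 19.18
tcp_pos: [0.5821, 0.0466, 0.0305]
tool_rot: [[0.998, 0.062, -0.006], [0.062, -0.998, 0.005], [-0.006, -0.005, -1.0]]
contact_force: [-0.7, -0.1, 0.3]
gripper_width: 0.0008
```

>>> {"api": "send_rows", "payload": {
  "commands": "0 0 0 0 0 0 -1;0 0 -3 0 0 0 -1;0 0 -6 0 0 0 -1;0 0 -6 0 0 0 -1;0 0 -6 0 0 0 -1;0 0 -6 0 0 0 -1;-4 0 -6 0 0 0 -1;-8 0 -6 0 0 0 -1;-12 0 -6 0 0 0 -1;-14 0 -6 0 0 0 -1"
}}

```text
time_s: 20.02
tcp_pos: [0.5672, 0.0467, 0.0246]
tool_rot: [[0.998, 0.062, -0.007], [0.062, -0.998, 0.005], [-0.006, -0.005, -1.0]]
contact_force: [0.2, 0.1, -0.3]
gripper_width: 0.0002
```

Run:
```python
from wp import *
s=st();t=np.array(s['tcp_pos'])*1e3;R=np.array(s['tool_rot']);y0=np.degrees(np.arctan2(R[1,1],R[0,1]))
for th in range(93,59,-3):
    w,y=wp(th,0);print(th,(w-t[:2]).round(1),round(y-y0,1))
shot('side','s10',(180,130,340,250),5)
```

```text
20.0167 [567.2  46.7  24.6] yawerr -93.85 tilt [-0.0067  0.0047] tcp in track -155.1 89.2 gear x -166.5 F [ 0.2  0.1 -0.3] w 0.0002
93 [-5.5 -1.8] 0.8
90 [-10.6  -1.4] 3.8
87 [-15.6  -1.4] 6.8
84 [-20.7  -1.5] 9.8
81 [-25.7  -2. ] 12.8
78 [-30.7  -2.7] 15.8
75 [-35.6  -3.7] 18.8
72 [-40.5  -4.9] 21.8
69 [-45.4  -6.4] 24.8
66 [-50.1  -8.1] 27.8
63 [-54.7 -10.1] 30.8
60 [-59.3 -12.3] 33.8
```

View pics/s10.png

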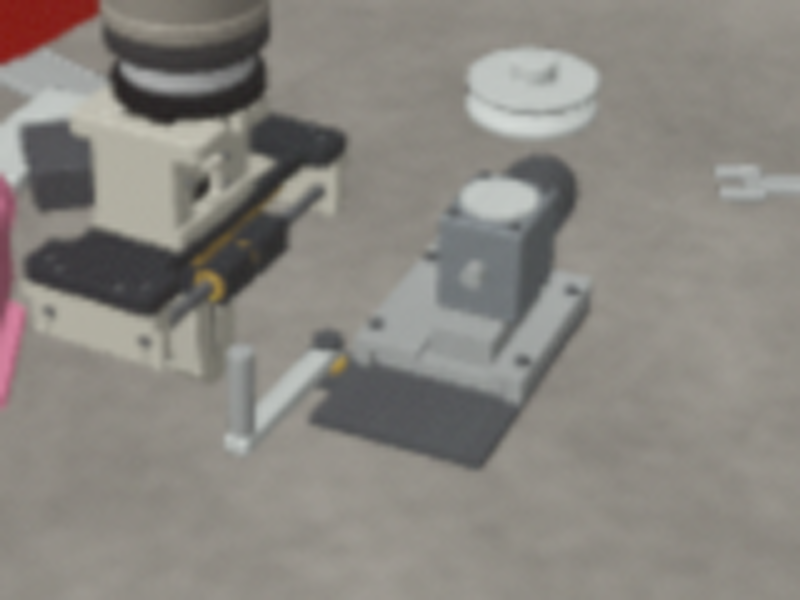

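Run:
```python
from wp import *
S=imaging.calibration('side')
for z in (.025,.035,.045,.055,.065): print(z,[((proj(S,(.5672+dx,.0467+dy,z))-[180,130])*5).round(0).tolist() for dx,dy in ((0,0),(-.009,.019),(-.009,-.019))])
```

```text
0.025 [[[201.0, 411.0]], [[194.0, 435.0]], [[236.0, 399.0]]]
0.035 [[[200.0, 396.0]], [[193.0, 419.0]], [[235.0, 383.0]]]
0.045 [[[200.0, 380.0]], [[192.0, 403.0]], [[235.0, 368.0]]]
0.055 [[[199.0, 364.0]], [[192.0, 387.0]], [[234.0, 352.0]]]
0.065 [[[198.0, 348.0]], [[191.0, 371.0]], [[234.0, 336.0]]]
```

>>> {"api": "send_rows", "payload": {
  "commands": "-5.4 -1.5 0 0 0 0.6 -1;-10.5 -1.4 0 0 0 3.6 -1;-15.5 -1.4 0 0 0 6.6 -1;-20.6 -1.5 0 0 0 9.6 -1;-25.6 -2 0 0 0 12.6 -1;-30.6 -2.7 0 0 0 15.6 -1;-35.5 -3.7 0 0 0 18.6 -1;-40.4 -4.9 0 0 0 21.6 -1;-45.3 -6.4 0 0 0 24.6 -1;-50 -8.1 0 0 0 27.6 -1"
}}

```text
time_s: 20.9
tcp_pos: [0.5168, 0.0385, 0.0247]
tool_rot: [[0.854, 0.52, -0.008], [0.52, -0.854, 0.001], [-0.006, -0.005, -1.0]]
contact_force: [0.4, 0.1, 0.1]
gripper_width: 0.0003
```

Run:
```python
from wp import *
s=st();t=np.array(s['tcp_pos'])*1e3;R=np.array(s['tool_rot']);y0=np.degrees(np.arctan2(R[1,1],R[0,1]))
for th in range(66,29,-3):
    w,y=wp(th,0);print(th,(w-t[:2]).round(1),round(y-y0,1))
shot('side','s11',(180,130,340,250),5)
```

```text
20.9 [516.8  38.5  24.7] yawerr -66.06 tilt [-0.0078  0.0009] tcp in track -153.4 38.1 gear x -164.8 F [0.4 0.1 0.1] w 0.0003
66 [0.4 0.1] 0.1
63 [-4.3 -1.9] 3.1
60 [-8.8 -4.1] 6.1
57 [-13.2  -6.5] 9.1
54 [-17.5  -9.2] 12.1
51 [-21.7 -12.1] 15.1
48 [-25.6 -15.2] 18.1
45 [-29.4 -18.5] 21.1
42 [-33.1 -22.1] 24.1
39 [-36.5 -25.7] 27.1
36 [-39.7 -29.6] 30.1
33 [-42.8 -33.7] 33.1
30 [-45.6 -37.8] 36.1
```

View pics/s11.png

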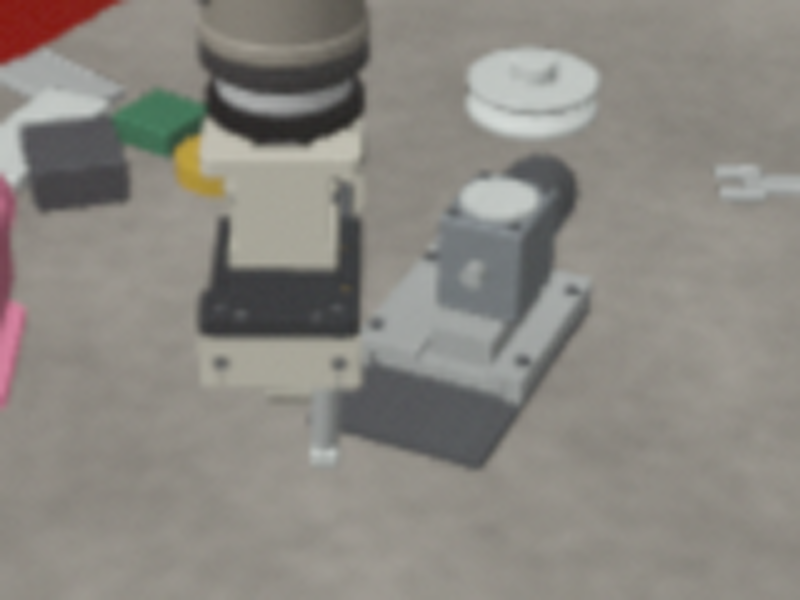

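>>> {"api": "send_rows", "payload": {
  "commands": "-4.3 -1.9 0 0 0 3 -1;-8.8 -4.1 0 0 0 6 -1;-13.2 -6.5 0 0 0 9 -1;-17.5 -9.2 0 0 0 12 -1;-21.7 -12.1 0 0 0 15 -1;-25.6 -15.2 0 0 0 18 -1;-29.4 -18.5 0 0 0 21 -1;-33.1 -22.1 0 0 0 24 -1;-36.5 -25.7 0 0 0 27 -1;-39.7 -29.6 0 0 0 30 -1"
}}

```text
time_s: 21.78
tcp_pos: [0.476, 0.0085, 0.0247]
tool_rot: [[0.475, 0.88, -0.008], [0.88, -0.475, -0.004], [-0.007, -0.005, -1.0]]
contact_force: [0.3, 0.2, 0.2]
gripper_width: 0.0006
```

Run:
```python
from wp import *
s=st();t=np.array(s['tcp_pos'])*1e3;R=np.array(s['tool_rot']);y0=np.degrees(np.arctan2(R[1,1],R[0,1]))
for th in range(36,-1,-3):
    w,y=wp(th,0);print(th,(w-t[:2]).round(1),round(y-y0,1))
shot('side','s12',(180,130,340,250),5)
```

```text
21.7833 [476.    8.5  24.7] yawerr -35.79 tilt [-0.0078 -0.0039] tcp in track -129.0 -6.3 gear x -140.4 F [0.3 0.2 0.2] w 0.0006
36 [1.1 0.3] -0.2
33 [-1.9 -3.7] 2.8
30 [-4.8 -7.9] 5.8
27 [ -7.4 -12.2] 8.8
24 [ -9.7 -16.7] 11.8
21 [-11.9 -21.3] 14.8
18 [-13.7 -25.9] 17.8
15 [-15.4 -30.7] 20.8
12 [-16.8 -35.6] 23.8
9 [-17.9 -40.5] 26.8
6 [-18.8 -45.5] 29.8
3 [-19.4 -50.5] 32.8
0 [-19.7 -55.5] 35.8
```

View pics/s12.png

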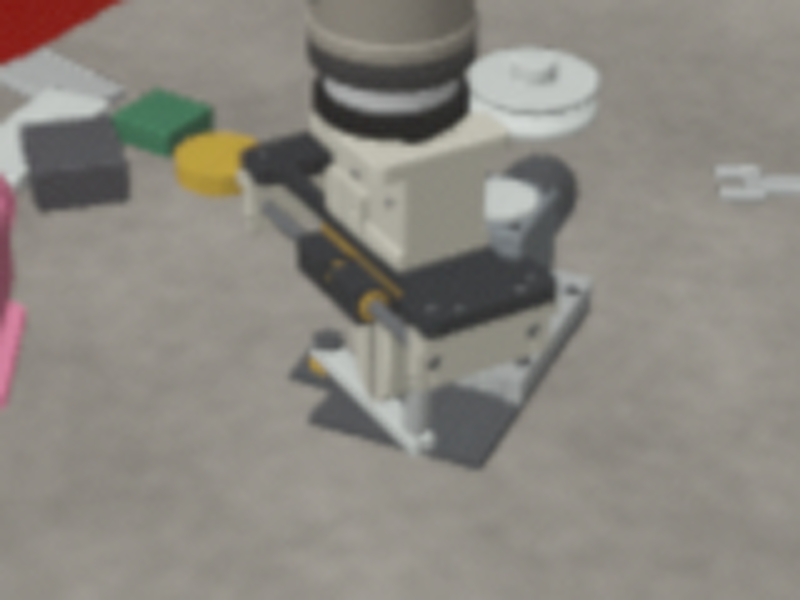

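>>> {"api": "send_rows", "payload": {
  "commands": "-1.9 -3.7 0 0 0 2.8 -1;-4.8 -7.9 0 0 0 5.8 -1;-7.4 -12.2 0 0 0 8.8 -1;-9.7 -16.7 0 0 0 11.8 -1;-11.9 -21.3 0 0 0 14.8 -1;-13.7 -25.9 0 0 0 17.8 -1;-15.4 -30.7 0 0 0 20.8 -1;-16.8 -35.6 0 0 0 23.8 -1;-17.9 -40.5 0 0 0 26.8 -1;-18.8 -45.5 0 0 0 29.8 -1"
}}

```text
time_s: 22.67
tcp_pos: [0.4565, -0.0375, 0.0247]
tool_rot: [[-0.028, 1.0, -0.005], [1.0, 0.028, -0.008], [-0.008, -0.006, -1.0]]
contact_force: [0.0, 0.8, 0.7]
gripper_width: 0.0003
```

Run:
```python
from wp import *
s=st();t=np.array(s['tcp_pos'])*1e3;R=np.array(s['tool_rot']);y0=np.degrees(np.arctan2(R[1,1],R[0,1]))
for th in (6,3,0):
    w,y=wp(th,0);print(th,(w-t[:2]).round(1),round(y-y0,1))
```

```text
22.6667 [456.5 -37.5  24.7] yawerr -5.79 tilt [-0.0053 -0.0079] tcp in track -85.9 -31.5 gear x -97.3 F [0.  0.8 0.7] w 0.0003
6 [0.7 0.6] -0.2
3 [ 0.1 -4.4] 2.8
0 [-0.2 -9.5] 5.8
```

>>> {"api": "send_rows", "payload": {
  "commands": "0.4 -2 0 0 0 1.5 -1;0.3 -4 0 0 0 2.8 -1;0.2 -6 0 0 0 4 -1;0.2 -7.5 0 0 0 5 -1;0 -9 0 0 0 5.8 -1;0.2 -10 0 0 0 5.8 -1;0.3 -11 0 0 0 5.8 -1;0.3 -11 0 0 0 5.8 -1;0.3 -11 0 0 0 5.8 -1;0.3 -11 0 0 0 5.8 -1"
}}

```text
time_s: 23.5
tcp_pos: [0.4564, -0.0473, 0.0246]
tool_rot: [[-0.128, 0.992, -0.005], [0.992, 0.128, -0.007], [-0.006, -0.006, -1.0]]
contact_force: [-0.5, 7.3, 1.4]
gripper_width: 0.0003
```

```bash
python3 -c "
from wp import *
st()
shot('side','s13',(180,130,340,250),5)"
```

```text
23.5 [456.4 -47.3  24.6] yawerr -0.06 tilt [-0.0053 -0.0066] tcp in track -76.1 -32.9 gear x -87.5 F [-0.5  7.3  1.4] w 0.0003
```

View pics/s13.png

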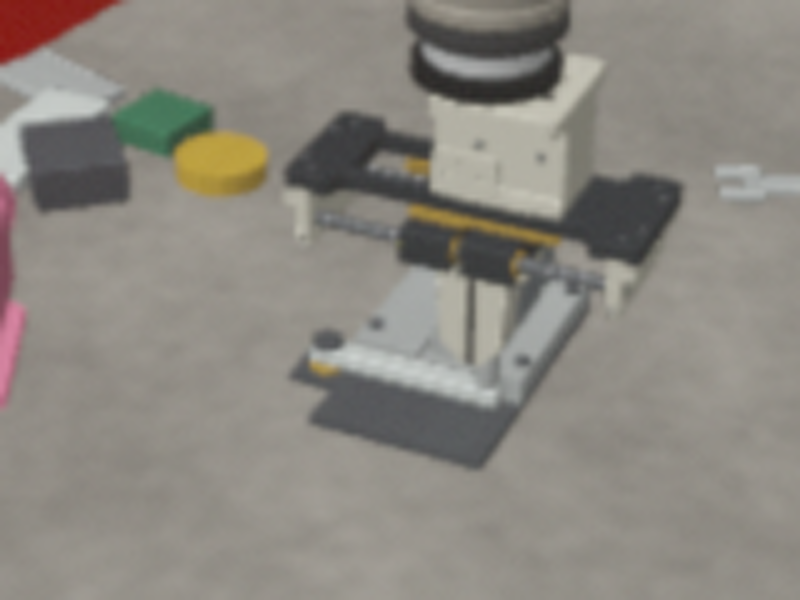

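>>> {"api": "send_rows", "payload": {
  "commands": "-1 8 0 0 0 0 -1;-2 16 0 0 0 0 -1;-3.5 27 0 0 0 0 -1;-4 35 15 0 0 0 -1;-4 40 45 0 0 0 -1;-4 40 80 0 0 0 -1;-4 40 110 0 0 0 -1;-25 40 140 0 0 0 -1;-45 40 160 0 0 0 -1;-45 40 160 0 0 0 -1"
}}

```text
time_s: 24.38
tcp_pos: [0.4106, -0.0066, 0.1882]
tool_rot: [[-0.128, 0.992, -0.0], [0.992, 0.128, -0.008], [-0.008, -0.001, -1.0]]
contact_force: [0.9, 0.4, 0.8]
gripper_width: 0.0003
```

>>> {"api": "send_rows", "payload": {
  "commands": "0 10 0 0 0 0 -1;0 30 0 0 0 0 -1;0 60 0 0 0 0 -1;0 90 0 0 0 0 -1;0 120 0 0 0 0 -1;0 150 0 0 0 0 -1;0 170 0 0 0 0 -1;0 180 0 0 0 0 -1;0 180 0 0 0 0 -1;0 180 0 0 0 0 -1"
}}

```text
time_s: 25.22
tcp_pos: [0.4103, 0.1733, 0.1876]
tool_rot: [[-0.13, 0.992, -0.001], [0.992, 0.13, -0.009], [-0.009, -0.002, -1.0]]
contact_force: [0.0, -0.4, 0.0]
gripper_width: 0.0005
```

```bash
python3 -c "
from wp import *
st()
shot('side','s14',(180,130,340,250),5);shot('top','t14',(210,165,320,235),7)"
```

```text
25.2167 [410.3 173.3 187.6] yawerr 0.06 tilt [-0.0009 -0.0088] tcp in track -300.9 -50.2 gear x -312.3 F [ 0.  -0.4  0. ] w 0.0005
```

View pics/s14.png

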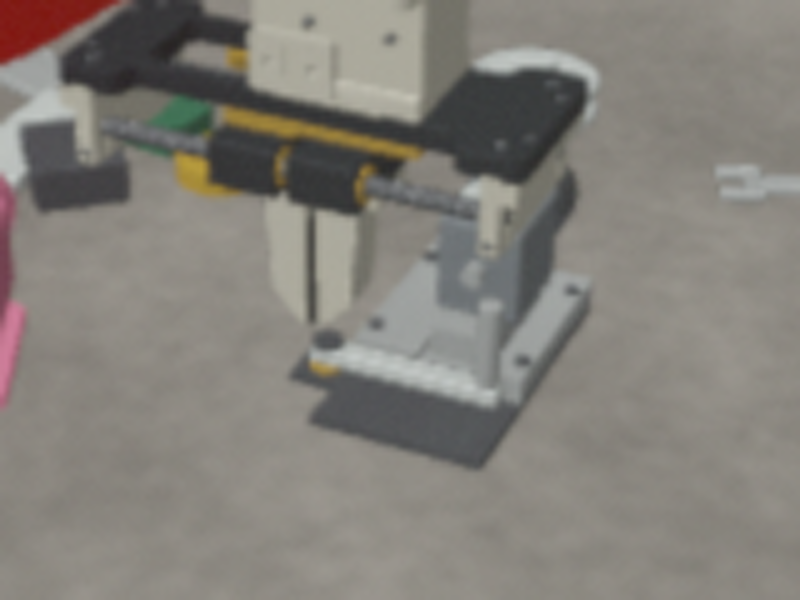

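View pics/t14.png

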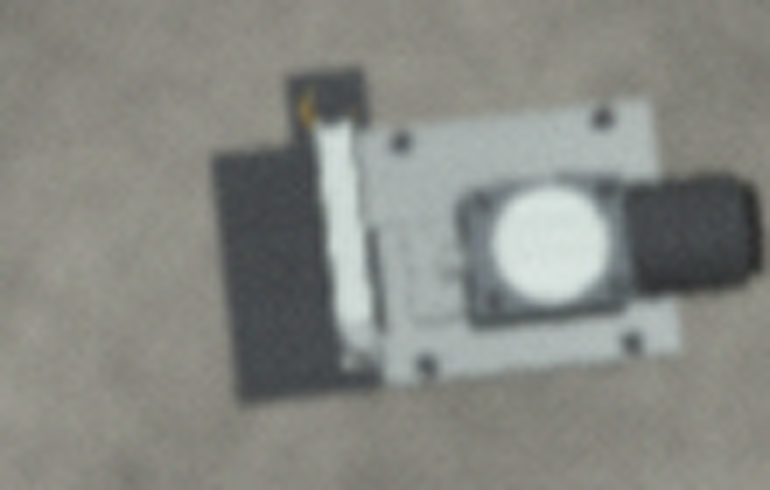

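View pics/t14_full.png

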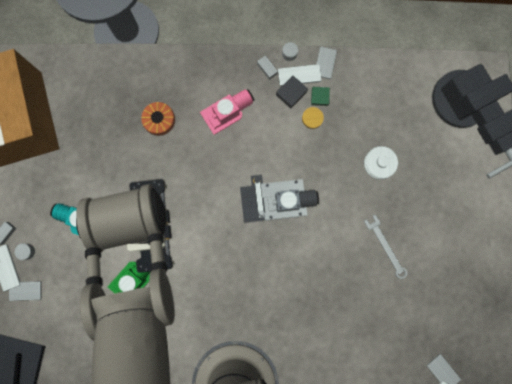

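```bash
python3 -c "
from bench import robot
print(robot.sign_off(), robot.state()['contact_force'])"
```

```text
the job is handed in; nothing more can be done
the job is handed in; nothing more can be done
```

The gearmotor is fully home in its track, the keeper bar is shut across the open end, and I handed the job in at about 25 s with the arm clear of everything.

- **Gearmotor:** I gripped the gearbox from above, set the foot on the porch and slid it beneath both lips with almost no side force. It stopped at the end stop at about x = 2.8 mm by the tool position (home is 2 mm), with 5 N of contact. Then I lowered it and let go.
- **Keeper:** I pushed the post round with the closed fingers until it met its stop with about 7 N. The last top and side pictures show the bar across the mouth, parallel to the porch edge. They also show the gearmotor seated under both lips. I judged the bar's angle by eye and did not re-measure the gearmotor's final pose.
- **Coil, pulley and wrench:** They appear in the same places in the last top picture as in the first.

**Failed or disagreed:**
- **First keeper push:** it passed over the post without moving it. The fingertips look about 20 mm shorter in the pictures than the stated tool point, so I repeated the push lower and it worked.
- **Sideways position:** the wrist camera and the tool readout differed by about 0.7 mm on the gearmotor's position across the track. I aimed between the two.

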